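# Uncover the negative rack and hold a carrier up to the desk camera

## Task

Take the clear dust hood off the rack of negative carriers and hang it over the horizontal bar, straddling it, then let go of it. Then pull the wide carrier out of the rack and hold it up to the desk camera: tab uppermost, its sides level, the window square to the lens, centred on the lens axis 140 mm in front of the lens. Finish holding it there, still and in the air, with the hood still hanging, and without pushing the camera or disturbing the two narrow carriers or the other things on the desk.

Things in the scene. Friction and masses are not known exactly. Their poses are not given: they have to be found in the camera images.
- hood: Clear plastic dust hood with grey edge trims, 140 long (own x) x 100 wide (y) x 155 mm high, about 200 g: a gabled channel open below and at both ends. Side walls 66 mm high, inside faces 46 mm either side of the middle, under two 45-degree roof slopes meeting in a ridge along x. Origin: centre of the underside. At the start it stands on the desk straddling the rack, parallel to it.
- hood_fin (a point): Middle of the grey grip fin on the hood's ridge, 138 mm above the hood's origin. The fin is 70 long (hood's x) x 10 mm thick (y) and reaches from 118 to 155 mm above the origin.
- hood_ridge (a point): The inside of the hood's ridge, under the middle of the fin, 112 mm above the hood's origin. When hung, the ridge lies along the bar and this point is about 8.5 mm above the bar's axis.
- bar: Round steel bar, 12 mm thick, 270 mm long, level along own y, its axis 150 mm above the desk, on a 12 mm upright post at each end (posts at y = -135 and +135 mm, 156 mm high, feet 90 x 30 x 8 mm). Fixed. Origin: on the desk below the middle of the bar.
- bar_mid (a point): Middle of the bar, on its axis, 150 mm above the desk. Same axes as the bar.
- rack: Wooden rack, 130 (own x) x 82 (y) x 24 mm high, fixed, with three slots across it (along y), 10 mm wide, centred at x = -42, 0 and +42 mm; the slot floors are 6 mm above the desk. Origin: centre of the underside.
- wide_carrier: The wide negative carrier: aluminium frame 8 thick (own x) x 70 wide (y) x 60 mm high, 50 x 40 mm glazed window; on its top edge a tab 30 wide (y) x 8 thick x 24 mm high, so 84 mm high in all; about 60 g. Stands in any one of the three slots. Origin: centre of the underside, z up towards the tab. Either face may be shown to the lens.
- wide_carrier_center (a point): Centre of the wide carrier's window, 30 mm above its origin.
- narrow_carrier_a: A narrow carrier, as the wide one but 44 mm wide (same heights and tab), in another slot of the rack; it stays there. Origin: centre of the underside.
- narrow_carrier_b: The other narrow carrier, the same, in the remaining slot; it stays there.
- camera: Desk camera on a column: foot 130 x 130 x 16 mm, column about 316 mm high with a tilting head (50 x 70 x 50 mm and a 40 mm lens barrel) whose lens looks to own -x, more or less downwards; fixed, the head stays at its tilt unless pushed. Origin: on the desk about below the lens, 88 mm in front of the column.
- lens (a point): Front centre of the camera's lens. Axes of the tilted head: -x is the way the lens looks (along its axis), y is level.
- focus (a point): The point 140 mm straight in front of the lens on its axis, where the centre of the window belongs. Same axes as the lens: the held carrier's x lies along its x (either way), the carrier's y along its y (either way), tab upward.
- pen_cup: Black pen cup, 76 mm across, 100 mm high, a bystander. Origin: centre of the underside.
- loupe: Small black magnifier stand, 48 mm across, 45 mm high, a bystander. Origin: centre of the underside.
- ledger: Blue cloth-bound ledger lying flat, 150 x 210 x 28 mm, a bystander. Origin: centre of the underside.
There are look-alikes about, which are no part of the job. There is more than one size of the hood; the one meant has the size given above.

How it is judged:
By the outcome, as a careful person would: the job done as asked, in the order asked, and still so for the second after the job is handed in, while the arm keeps its last pose, push and grip.
It also fails if it takes over 56 s, if anything falls off the work surface, if the arm or the gripper's body presses on something with over 40 N, if the wrist force passes 120 N, or if a joint passes its speed limit or range.

## Robot

A 6-joint arm with a two-finger parallel gripper is mounted at the origin on the work surface. World frame = base frame: x ahead of the robot, y to its left, z up, the work surface at z = 0. Lengths are in m, angles in degrees, forces in N, time in s.
With the tool pointing down it reaches from about 0.25 to 0.725 m from the base axis. Payload 9.7 kg.
Tool frame: the origin (TCP) lies at the very end of the fingers, on their centre line; the grasp point (between the pads) lies 19 mm behind it; x points along the fingers, y is the direction in which the jaws open and shut, and the axes are right-handed (so a half turn about x gives the same grasp; the last joint's range is limited). The gripper opens to 85 mm and grips with 20 to 120 N. Pads are 22 mm wide; open, the fingers measure 114 mm over their backs; the gripper's body (76 mm by 85 mm) begins 54 mm behind the grasp point. The pads swing forward as they close: fully open they stand 13 mm farther back than shut.
Start: joints at [-69.156, 4.979, 10.078, 95.1, 0, 90], TCP at [0.196, -0.514, 0.231] pointing down, gripper open.
Joint ranges: [-179.16, 179.16], [-48.56, 103.87], [-65.8, 70.77], [-126.05, 130.52], [-82.76, 87.17], [-180, 180]. Speed limits (degrees/s): [127.2, 127.2, 147.25, 180, 180, 180].

## Interface

Orientations are given as [roll, pitch, yaw] about the fixed x, y, z axes, in that order (R = Rz(yaw) Ry(pitch) Rx(roll)).
In Python, from workcell import get_obs, cams, bot gives the robot as it stands.
- The arm moves only by the tool apply_moves, never from a script. Its argument "rows" is a list that holds one entry, the list of rows, each a list of 7 numbers: the shift along the tool's x, y, z in mm, then the turn, a rotation vector about the tool's x, y, z in rad, then the opening, from 0 (shut) to 1 (fully open). A call has 1 to 20 rows; each row is the pose to reach, as a shift and turn from the pose measured when the call began, along the tool's axes at that moment; what a row does not reach only later rows make up. A row lasts 1/10 s, in which the tool goes at most 50 mm and 8.59 degrees, less where a joint would pass 70% of its speed; a pose out of reach is approached as far as the arm can. A call with a gripper value outside its range is refused whole. The fingers move at their own pace and stop on an object; "newtons" is the grip in N (left out, the last holds). Time passes only in rows, so rows that repeat a pose let the fingers close. It gives the time, the measured TCP pose, the force and the opening at its end, in the units of the state.
- get_obs(): the state, without advancing time (a new reading comes with each control period).
- cams.camera(name): name is "scene" or "top" or "wrist"; returns a dict with "pixels" (384x512x3 uint8, red, green, blue), "range_z" (384x512 float32, m along the optical axis (not along the pixel's ray), 0 where there is no reading), "fx", "fy", "cx", "cy" (pixels), "eye" and "attitude" of the camera in the world. Camera axes: x right, y up, looking along -z (the intrinsics and any distortion apply to the point x, -y, -z); pixel columns grow to the right and rows downward; lengths in m; the calibration is good to about 2 mm. A picture is of the moment at which its call begins.
- bot.job_done(): hands the job in, once; it reports no verdict.
Trained networks look in a picture, given as the dict that the camera call returned (one of the last four; its "shot" number tells which), for a name from the list of things; names that differ only in an ending like _2 or _b are one class to them, and where a whole thing is asked for, a point or a joint stands for the part that bears it (a point fixed in the world has none). Each returns a list of dicts, best first, with "confidence" (0 to 1); they miss things now and then, are a little off and sometimes report something else, mostly with a low value. They report only what shows in the picture. A call takes as long as a camera call. They do not tell look-alikes from the thing itself.
- cams.find_in(label, picture): "at" ([x, y, z] in m, in world coordinates, good to about 4 mm: the middle of the surface that is visible of it).
The state is a dict: "time": time; "q": joint angles; "qd": joint speeds; "joint_efforts": joint torques, N m; "ee_pos": TCP position; "tcp_rot": TCP orientation; "wrist_force": force on the tool from outside, world axes, zero at the start; "torque": the same for the moment, N m; "opening": finger opening in m.
Only numpy, scipy, OpenCV 4.12 (cv2) and the standard library are available. Lean on these libraries where they do the work, as an engineer would, in place of code of your own. Each camera call takes 0.05 s, during which the arm holds its last target.

## Working session

There is one attempt and no reset: what is moved stays moved. The work goes in short steps, Python scripts to look and compute and a tool call to move; the robot and the scene stay as the last step left them, time stands still between calls to the robot, and variables do not carry over. Pictures are saved under pics/ and viewed, and the job is handed in when it is done.

Besides the shell and the picture viewer there is one more tool, called as name([rows], argument=value, ...), one row to a line, values as JSON. apply_moves: Moves the arm, as the interface text tells. Its arguments: {"type":"object","properties":{"rows":{"type":"array"},"newtons":{"type":"number"}},"required":["rows"]}

```bash
ls; mkdir -p pics
cat > h.py <<'E'
import numpy as np, cv2
from workcell import get_obs, cams, bot
def save(p,n,s=1):
    im=cv2.cvtColor(p["pixels"],cv2.COLOR_RGB2BGR)
    cv2.imwrite("pics/"+n+".png",im if s==1 else cv2.resize(im,None,fx=s,fy=s,interpolation=cv2.INTER_CUBIC))
E
python3 - <<'E'
from h import *
o=get_obs();print(o)
for c in ["scene","top","wrist"]:
    p=cams.camera(c);save(p,c+"0",1.5)
    print(c,{k:(v if k not in("pixels","range_z") else v.shape) for k,v in p.items()})
    np.save(c+"0.npy",p,allow_pickle=True)
    if c!="wrist":
      for l in ["hood","hood_fin","bar","bar_mid","rack","wide_carrier","narrow_carrier_a","camera","lens","pen_cup","loupe","ledger"]:
        try: print(l,[(np.round(d["at"],3).tolist(),round(d["confidence"],2)) for d in cams.find_in(l,p)])
        except Exception as e: print(l,e)
E
```

```text
pics
{'time': 0.0, 'q': array([-6.91554459e+01,  5.01147165e+00,  1.00332163e+01,  9.50986269e+01,
       -5.28442974e-04,  9.00005164e+01]), 'qd': array([-0.05988348,  0.04989444, -0.0533537 , -0.00544616,  0.01158208,
        0.01441756]), 'joint_efforts': array([ 7.39480365e-04, -5.20386350e+01,  4.64807189e+01,  1.62585871e-02,
        1.77714778e-04, -1.08005474e-05]), 'ee_pos': array([ 0.19562447, -0.51378855,  0.23056841]), 'tcp_rot': array([-89.60567318,  89.92311587, 111.23836488]), 'wrist_force': array([0.18268059, 0.21702765, 0.27231275]), 'torque': array([ 0.02811697, -0.01996882,  0.01295448]), 'opening': 0.08533281606957274}
scene {'pixels': (384, 512, 3), 'range_z': (384, 512), 'fx': 377.13994934857027, 'fy': 377.13994934857027, 'cx': 259.289340670781, 'cy': 185.62015177319404, 'eye': array([1.44050589, 0.0189188 , 1.00963283]), 'attitude': array([49.18503326,  1.23012328, 86.9024967 ]), 'shot': 1}
hood [([0.257, -0.238, 0.112], 0.93), ([0.655, -0.101, 0.065], 0.83), ([0.49, -0.221, 0.09], 0.56)]
hood_fin [([0.658, -0.1, 0.06], 0.85), ([0.259, -0.242, 0.112], 0.83), ([
[... 914 characters left out ...]
), ([0.466, -0.204, 0.089], 0.69), ([0.643, -0.102, 0.064], 0.69)]
bar [([0.455, 0.267, 0.043], 0.79)]
bar_mid [([0.457, 0.26, 0.04], 0.79)]
rack []
wide_carrier []
narrow_carrier_a []
camera [([0.8, 0.06, 0.015], 0.8)]
lens [([0.783, 0.048, 0.317], 0.66)]
pen_cup [([0.611, 0.477, 0.058], 0.56)]
loupe [([0.466, -0.204, 0.088], 0.64)]
ledger [([0.4, 0.005, 0.028], 0.98), ([0.456, 0.265, 0.044], 0.18)]
wrist {'pixels': (384, 512, 3), 'range_z': (384, 512), 'fx': 270.82668851162146, 'fy': 270.82668851162146, 'cx': 253.79467115189317, 'cy': 185.04343358197016, 'eye': array([ 0.25777501, -0.48969054,  0.37297675]), 'attitude': array([-1.51626746e+01, -2.45396730e-02, -6.91405400e+01]), 'shot': 3}
```

View pics/scene0.png

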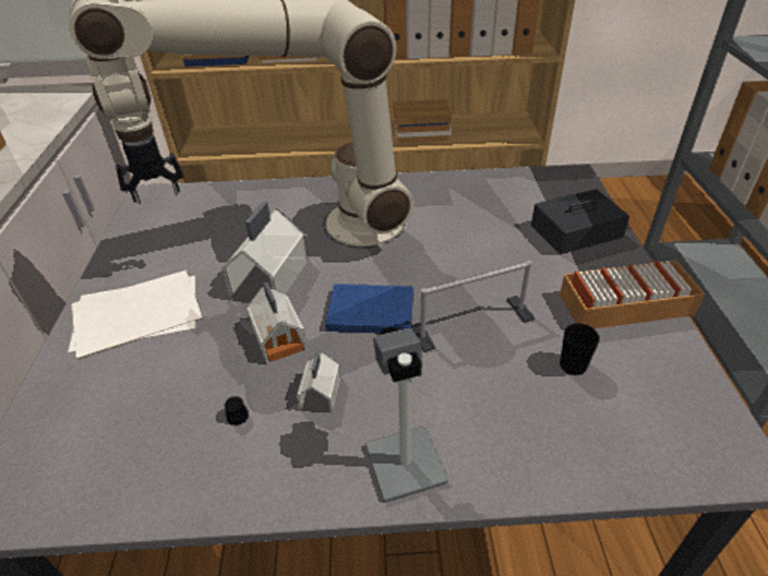

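View pics/top0.png

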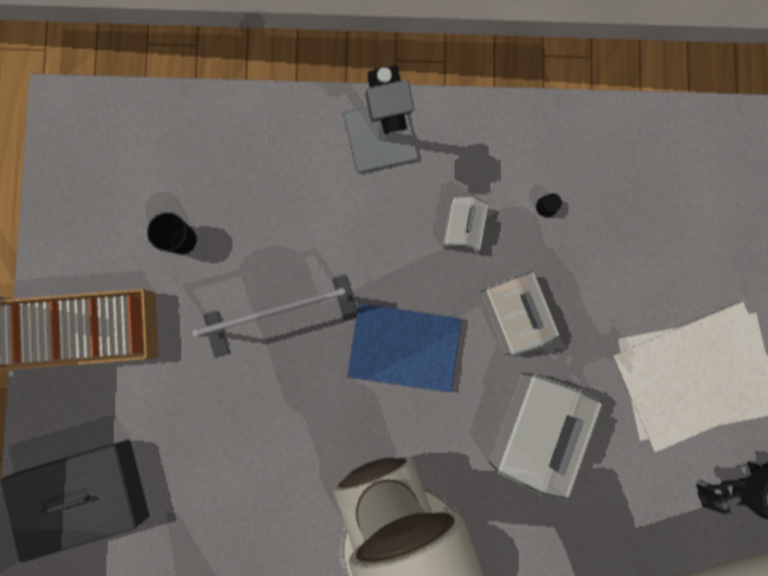

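View pics/wrist0.png

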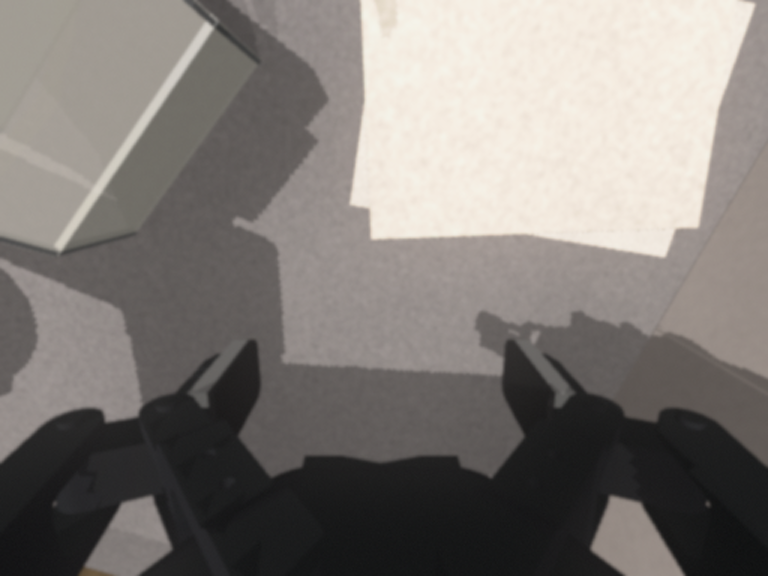

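```bash
cat >> h.py <<'E'
from scipy.spatial.transform import Rotation as Ro
def rot(a): return Ro.from_euler('xyz',a,degrees=True).as_matrix()
def cloud(p):
    z=p["range_z"];v,u=np.mgrid[0:384,0:512]
    P=np.stack([(u-p["cx"])/p["fx"]*z,-(v-p["cy"])/p["fy"]*z,-z],-1)
    W=P@rot(p["attitude"]).T+p["eye"]; W[z==0]=np.nan
    return W
def proj(p,X):
    c=(np.asarray(X)-p["eye"])@rot(p["attitude"])
    return np.stack([p["cx"]+p["fx"]*c[...,0]/-c[...,2],p["cy"]+p["fy"]*c[...,1]/c[...,2]],-1)
def ld(n): return np.load(n+".npy",allow_pickle=True).item()
E
python3 - <<'E'
from h import *
s=ld("scene0");t=ld("top0")
im=lambda p:cv2.cvtColor(p["pixels"],cv2.COLOR_RGB2BGR)
def crop(p,x0,y0,x1,y1): return cv2.resize(im(p)[y0:y1,x0:x1],(400,400),interpolation=cv2.INTER_CUBIC)
a=np.hstack([crop(s,150,180,220,250),crop(s,235,210,305,280)])
cv2.imwrite("pics/c1.png",a)
a=np.hstack([crop(t,315,175,385,245),crop(t,220,40,290,110)])
cv2.imwrite("pics/c2.png",a)
for n,p in(("s",s),("t",t)):
    W=cloud(p)
    m=(W[...,2]>.2)&(W[...,0]>.65)&(abs(W[...,1]-.05)<.15)
    print(n,m.sum(),np.nanmin(W[m],0),np.nanmax(W[m],0))
    # camera-head points
    q=W[m]; px=p["pixels"][m]
    for i in range(0,len(q),max(1,len(q)//60)): print(np.round(q[i],3),px[i])
E
```

```text
s 1086 [0.74747666 0.01288572 0.20036638] [0.85628135 0.0919719  0.32830539]
[0.752 0.038 0.304] [22 27 36]
[0.768 0.07  0.314] [96 98 96]
[0.771 0.065 0.314] [92 97 94]
[0.773 0.055 0.313] [92 96 96]
[0.778 0.042 0.316] [93 92 92]
[0.778 0.024 0.313] [81 85 82]
[0.787 0.069 0.319] [97 97 97]
[0.787 0.041 0.317] [96 97 99]
[0.786 0.016 0.315] [89 92 92]
[0.795 0.061 0.321] [95 96 97]
[0.795 0.031 0.32 ] [93 94 95]
[0.801 0.075 0.323] [ 99  99 102]
[0.8   0.043 0.32 ] [88 94 94]
[0.806 0.087 0.323] [ 99 102 103]
[0.807 0.055 0.324] [ 98  99 102]
[0.806 0.02  0.321] [86 84 88]
[0.81  0.065 0.323] [105 108 109]
[0.811 0.033 0.323] [93 94 97]
[0.813 0.077 0.321] [68 71 67]
[0.817 0.045 0.324] [107 109 107]
[0.794 0.015 0.298] [40 39 35]
[0.816 0.059 0.319] [73 73 70]
[0.824 0.03  0.326] [106 107 106]
[0.815 0.074 0.313] [72 71 70]
[0.82  0.042 0.317] [72 74 76]
[0.813 0.087 0.306] [77 81 82]
[0.82  0.054 0.313] [67 65 66]
[0.821 0.022 0.313] [41 39 46]
[0.827 0.066 0.316] [204 206 196]
[0.826 0.036 0.313] [77 80 78]
[0.829 0.08  0.313] [15 15 19]
[0.835 0.053 0.319] [214 215 203]
[0.822 
[... 2354 characters left out ...]
01]
[0.778 0.07  0.317] [100 102 103]
[0.781 0.029 0.312] [ 99 100 102]
[0.777 0.061 0.315] [100 101 103]
[0.779 0.019 0.311] [86 88 89]
[0.774 0.051 0.316] [100 102 102]
[0.772 0.08  0.313] [68 70 70]
[0.773 0.039 0.314] [80 81 82]
[0.769 0.065 0.314] [100 101 102]
[0.781 0.023 0.287] [75 77 76]
[0.768 0.048 0.313] [48 49 49]
[0.766 0.063 0.309] [61 62 63]
[0.764 0.077 0.308] [54 55 55]
[0.766 0.036 0.306] [20 20 22]
[0.764 0.05  0.303] [23 24 25]
[0.762 0.055 0.301] [16 17 19]
[0.76  0.055 0.3  ] [20 19 20]
[0.756 0.048 0.305] [25 23 25]
[0.755 0.045 0.3  ] [24 22 25]
[0.751 0.043 0.304] [25 25 26]
[0.749 0.043 0.304] [27 27 28]
[0.749 0.04  0.297] [44 46 45]
[0.755 0.032 0.273] [85 89 87]
```

View pics/c1.png

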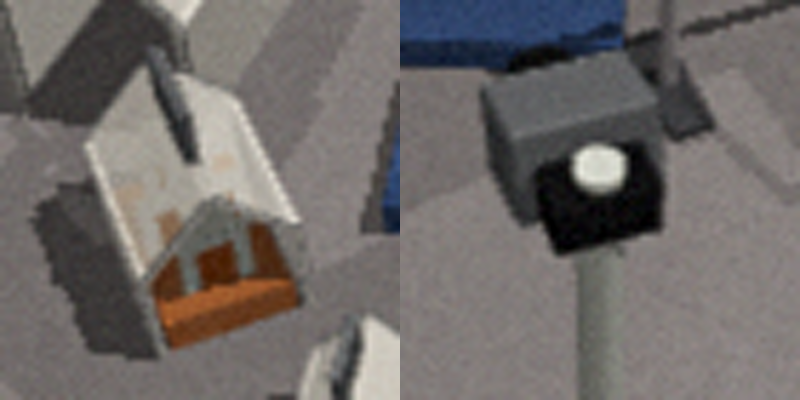

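View pics/c2.png

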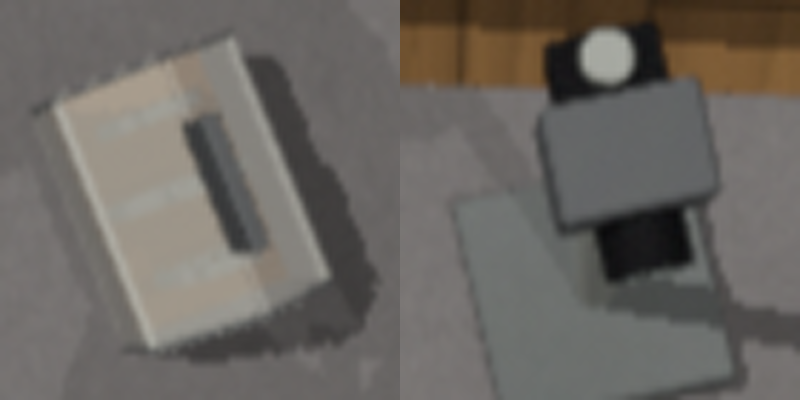

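Run:
```python
from h import *
s=ld("scene0");t=ld("top0")
for n,p in(("s",s),("t",t)):
    W=cloud(p);px=p["pixels"].astype(int).sum(-1)
    r=(abs(W[...,0]-.475)<.13)&(abs(W[...,1]+.21)<.12)
    m=r&(W[...,2]>.125)&(W[...,2]<.17)
    q=W[m];print(n,"hood hi",m.sum(),q.mean(0),np.percentile(q[:,2],[5,50,95,100]))
    v,u=np.where(m);print("px",u.min(),u.max(),v.min(),v.max())
    for z0,z1 in((.02,.05),(.05,.08),(.08,.11),(.11,.13),(.13,.15),(.15,.17)):
        m2=r&(W[...,2]>z0)&(W[...,2]<z1);print(z0,m2.sum(),W[m2].mean(0) if m2.any() else "")
    d=q[:,:2]-q[:,:2].mean(0);U,S,V=np.linalg.svd(d,full_matrices=0);print("yaw",np.degrees(np.arctan2(V[0,1],V[0,0])),"ext",np.ptp(d@V[0]),np.ptp(d@V[1]),"mid",q[:,:2].mean(0)+V[0]*((d@V[0]).max()+(d@V[0]).min())/2)
    # bar
    m=(abs(W[...,0]-.46)<.14)&(abs(W[...,1]-.26)<.2)&(W[...,2]>.135)&(W[...,2]<.17)
    q=W[m];d=q[:,:2]-q[:,:2].mean(0);U,S,V=np.linalg.svd(d,full_matrices=0)
    e=d@V[0];print("bar",m.sum(),q.mean(0),np.degrees(np.arctan2(V[0,1],V[0,0])),np.ptp(e),np.ptp(d@V[1]),"mid",q[:,:2].mean(0)+V[0]*(e.max()+e.min())/2,np.percentile(q[:,2],[5,50,95]))
    for nm in ("ledger",):
        m=(abs(W[...,0]-.4)<.13)&(abs(W[...,1])<.16)&(W[...,2]>.018)&(W[...,2]<.04);q=W[m];print(nm,cv2.minAreaRect(q[:,:2].astype(np.float32)*1000))
```

```text
s hood hi 73 [ 0.48002371 -0.21890898  0.14781315] [0.12893135 0.15239597 0.15741584 0.15823822]
px 175 184 188 206
0.02 351 [ 0.49731314 -0.18720514  0.02882169]
0.05 298 [ 0.48945912 -0.21625197  0.06956214]
0.08 489 [ 0.47429156 -0.2230948   0.09436289]
0.11 95 [ 0.4881178  -0.21607432  0.11511686]
0.13 24 [ 0.48625653 -0.21756798  0.14018774]
0.15 43 [ 0.47550592 -0.21977387  0.1548596 ]
yaw 23.808710563016177 ext 0.07579828978542502 0.01006022079439674 mid [ 0.47101897 -0.22288218]
bar 281 [0.4621471  0.2544531  0.15320915] -72.9510537613239 0.2828751959175655 0.01758287201620453 mid [0.46072695 0.25908406] [0.14249069 0.15404948 0.15833504]
ledger ((411.3905029296875, -16.938812255859375), (202.38168334960938, 294.6484680175781), 2.383359432220459)
t hood hi 157 [ 0.46813497 -0.22152865  0.14765355] [0.12800124 0.15174329 0.15718225 0.1604761 ]
px 348 361 195 219
0.02 257 [ 0.43058014 -0.12828286  0.03001389]
0.05 529 [ 0.47188185 -0.20334271  0.0708656 ]
0.08 931 [ 0.46606577 -0.21598701  0.09459833]
0.11 169 [ 0.46930964 -0.22055353  0.11506165]
0.13 51 [ 0.46611394 -0.22021998  0.14102311]
0.15 93 [ 0.46991731 -0.22239509  0.15407979]
yaw -157.79030491933375 ext 0.06884962578281772 0.012097913344429164 mid [ 0.46862743 -0.22132758]
bar 458 [0.456999   0.25655446 0.1534719 ] 106.96899093308221 0.28100144940142147 0.012217295283429021 mid [0.45706467 0.25633924] [0.14911333 0.15347712 0.15754291]
ledger ((408.77520751953125, -22.641494750976562), (199.35678100585938, 280.8313903808594), 2.2616825103759766)
```

```bash
cat >> h.py <<'E'
def tool(o=None):
    o=o or get_obs(); return np.array(o["ee_pos"]),rot(o["tcp_rot"])
def rel(p,R,o=None):
    """rows numbers for target tcp p (m), R"""
    p0,R0=tool(o); d=R0.T@(np.asarray(p)-p0)*1000; r=Ro.from_matrix(R0.T@R).as_rotvec()
    return np.round(d,1).tolist(),np.round(r,4).tolist()
def Rdown(psi,lean=0,az=0):
    """tool x down, tool y at world azimuth psi deg"""
    y=np.array([np.cos(np.radians(psi)),np.sin(np.radians(psi)),0]);x=np.array([0,0,-1.]);return np.stack([x,y,np.cross(x,y)],1)
E
python3 - <<'E'
from h import *
p,R=tool();print(R.round(3), np.degrees(np.arctan2(R[1,1],R[0,1])))
for psi in(112.5,-67.5):print(psi,rel([.469,-.221,.26],Rdown(psi)))
E
```

```text
[[ 0.     0.356 -0.935]
 [ 0.    -0.935 -0.356]
 [-1.    -0.    -0.   ]] -69.15642604182953
112.5 ([-28.7, -176.6, -359.7], [3.1127, 0.0001, 0.0])
-67.5 ([-28.7, -176.6, -359.7], [-0.0289, -0.0, 0.0])
```

apply_moves([
  [[-50, -10, -20, 0, 0, 0, 1], [-70, -30, -60, 0, 0, 0, 1], [-70, -54, -110, -0.01, 0, 0, 1], [-70, -79, -160, -0.02, 0, 0, 1], [-70, -103, -210, -0.029, 0, 0, 1], [-60, -128, -260, -0.029, 0, 0, 1], [-50, -152, -310, -0.029, 0, 0, 0.8], [-40, -170, -345, -0.029, 0, 0, 0.7], [-28.7, -176.6, -359.7, -0.029, 0, 0, 0.6], [-28.7, -176.6, -359.7, -0.029, 0, 0, 0.6], [-28.7, -176.6, -359.7, -0.029, 0, 0, 0.6]],
], newtons=40)

```text
time: 2.45
ee_pos: [0.4692, -0.2203, 0.2596]
tcp_rot: [-34.7, 89.9, 167.9]
wrist_force: [0.3, -0.5, -0.1]
opening: 0.051
```

Run:
```python
from h import *
o=get_obs();print(o["time"],o["q"].round(1),o["ee_pos"],o["tcp_rot"],o["opening"])
for c in ["wrist","top"]:
    p=cams.camera(c);save(p,c+"1",1.5);np.save(c+"1.npy",p,allow_pickle=True)
p=ld("wrist1");W=cloud(p)
r=(abs(W[...,0]-.475)<.13)&(abs(W[...,1]+.21)<.12)
m=r&(W[...,2]>.125)&(W[...,2]<.17)
q=W[m];d=q[:,:2]-q[:,:2].mean(0);U,S,V=np.linalg.svd(d,full_matrices=0);print(m.sum(),"yaw",np.degrees(np.arctan2(V[0,1],V[0,0])),"ext",np.ptp(d@V[0]),np.ptp(d@V[1]),"mid",q[:,:2].mean(0)+V[0]*((d@V[0]).max()+(d@V[0]).min())/2,np.percentile(q[:,2],[5,50,95]))
e=d@V[1];print((e.max()+e.min())/2)
```

```text
2.45 [-25.1   1.4   9.5  98.2  -0.  132.2] [ 0.46915904 -0.22029349  0.25964133] [-34.69877483  89.93961641 167.92511198] 0.05104631980237238
779 yaw -157.92949879993986 ext 0.06922270892588214 0.010036650307719481 mid [ 0.47028138 -0.21955264] [0.15181964 0.15395326 0.15516059]
9.542579108612424e-05
```

View pics/wrist1.png

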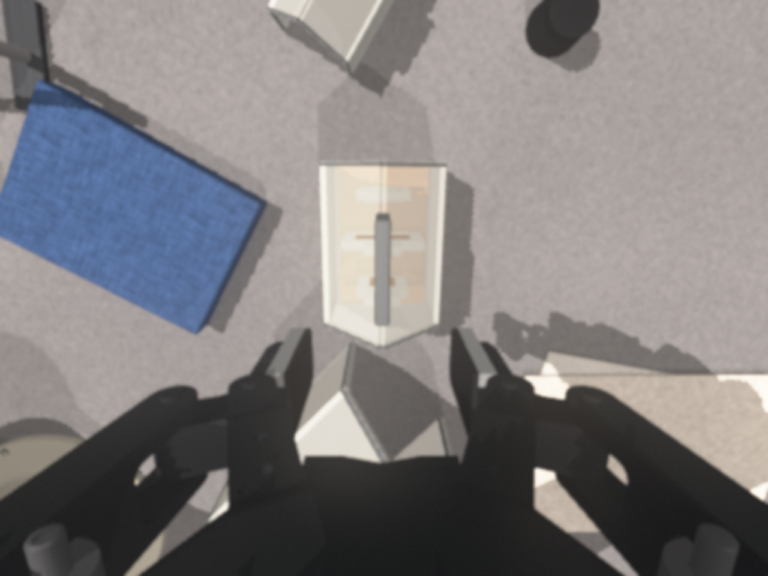

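Run:
```python
from h import *
print(rel([.470,-.2198,.123],Rdown(-67.93)))
W=cloud(ld("top1"));m=(W[...,0]<.42)&(W[...,1]<-.1)&(W[...,2]>.03)&(W[...,2]<.3)&(W[...,1]>-.36);q=W[m];print(q.min(0),q.max(0),[ (z,q[q[:,2]>z][:,0].max()) for z in(.05,.1,.15,.2) if (q[:,2]>z).any()])
```

```text
([137.6, -1.2, -1.9], [0.007, -0.0003, -0.0006])
[ 0.16808751 -0.28502749  0.03002375] [ 0.4199826  -0.16912333  0.12697358] [(0.05, np.float64(0.4199826032482519)), (0.1, np.float64(0.41798552116249577))]
```

apply_moves([
  [[20, -1, -1.9, 0.007, 0, 0, 0.6], [50, -1.0, -1.9, 0.007, 0, 0, 0.6], [80, -1.0, -1.9, 0.007, 0, 0, 0.6], [105, -1.0, -1.9, 0.007, 0, 0, 0.6], [122, -1.0, -1.9, 0.007, 0, 0, 0.6], [132, -1.0, -1.9, 0.007, 0, 0, 0.6], [137, -1.0, -1.9, 0.007, 0, 0, 0.6], [137, -1.0, -1.9, 0.007, 0, 0, 0.3], [137, -1.0, -1.9, 0.007, 0, 0, 0], [137, -1.0, -1.9, 0.007, 0, 0, 0], [137, -1.0, -1.9, 0.007, 0, 0, 0], [137, -1.0, -1.9, 0.007, 0, 0, 0], [137, -1.0, -1.9, 0.007, 0, 0, 0]],
], newtons=40)

```text
time: 3.85
ee_pos: [0.4706, -0.2204, 0.1247]
tcp_rot: [118.6, 89.8, -39.3]
wrist_force: [-0.3, -1.0, 6.6]
opening: 0.0098
```

Run:
```python
from h import *
o=get_obs();print(o["time"],o["q"].round(1),o["ee_pos"],o["tcp_rot"],o["opening"],o["wrist_force"])
p=cams.camera("scene");save(p,"scene2",1.5)
```

```text
3.85 [-2.510e+01 -1.000e-01 -7.000e+00  8.300e+01 -0.000e+00  1.329e+02] [ 0.47060597 -0.22041027  0.12469276] [118.6468747   89.84162866 -39.28314495] 0.009762808753855436 [-0.28866738 -0.96951792  6.56898059]
```

View pics/scene2.png

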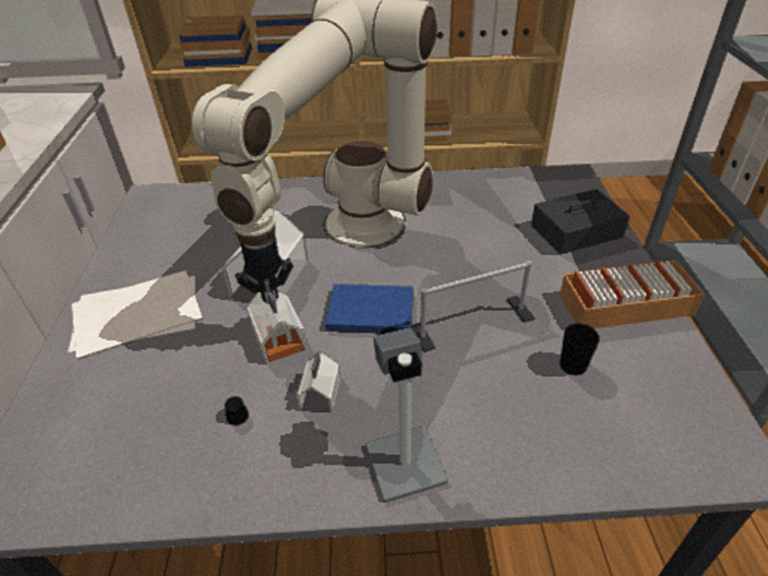

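apply_moves([
  [[-5, 0, 0, 0, 0, 0, 0], [-12, 0, 0, 0, 0, 0, 0], [-22, 0, 0, 0, 0, 0, 0], [-35, 0, 0, 0, 0, 0, 0], [-55, 0, 0, 0, 0, 0, 0], [-80, 0, 0, 0, 0, 0, 0], [-110, 0, 0, 0, 0, 0, 0], [-140, 0, 0, 0, 0, 0, 0], [-165, 0, 0, 0, 0, 0, 0], [-180, 0, 0, 0, 0, 0, 0], [-186, 0, 0, 0, 0, 0, 0], [-186, 0, 0, 0, 0, 0, 0], [-186, 0, 0, 0, 0, 0, 0]],
], newtons=50)

```text
time: 5.2
ee_pos: [0.4701, -0.22, 0.31]
tcp_rot: [112.7, 89.9, -45.2]
wrist_force: [-0.1, 0.1, -1.2]
opening: 0.0092
```

Run:
```python
from h import *
o=get_obs();print(o["time"],o["q"].round(1),o["ee_pos"],o["tcp_rot"],o["opening"],o["wrist_force"])
for c in("scene","top","wrist"):
    p=cams.camera(c);save(p,c+"3",1.5);np.save(c+"3.npy",p,allow_pickle=True)
print(rel([.458,.258,.31],Rdown(17)))
```

```text
5.2 [-25.1   3.2  17.1 103.8  -0.  132.9] [ 0.47013487 -0.22002835  0.31002255] [112.69265896  89.89095471 -45.2362731 ] 0.009193517376344253 [-0.10612035  0.10609093 -1.1820174 ]
([-0.7, -447.4, -168.5], [-1.4823, 0.0007, -0.0013])
```

View pics/scene3.png

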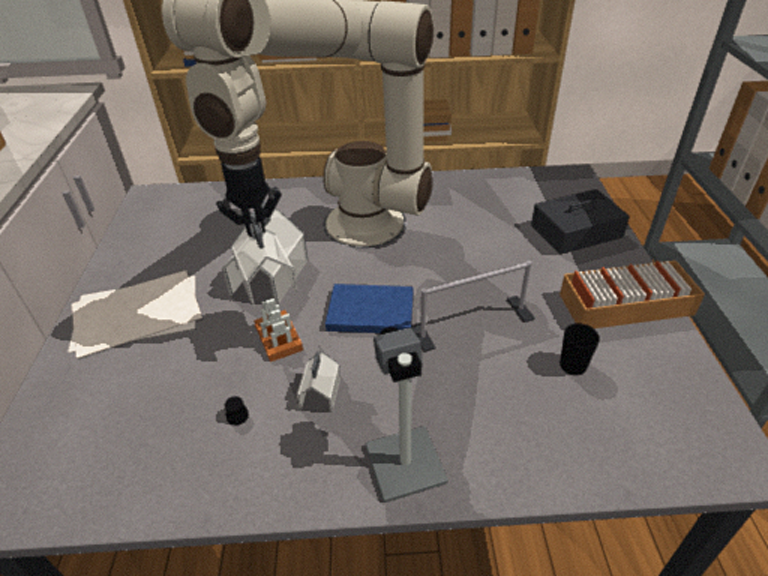

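View pics/wrist3.png

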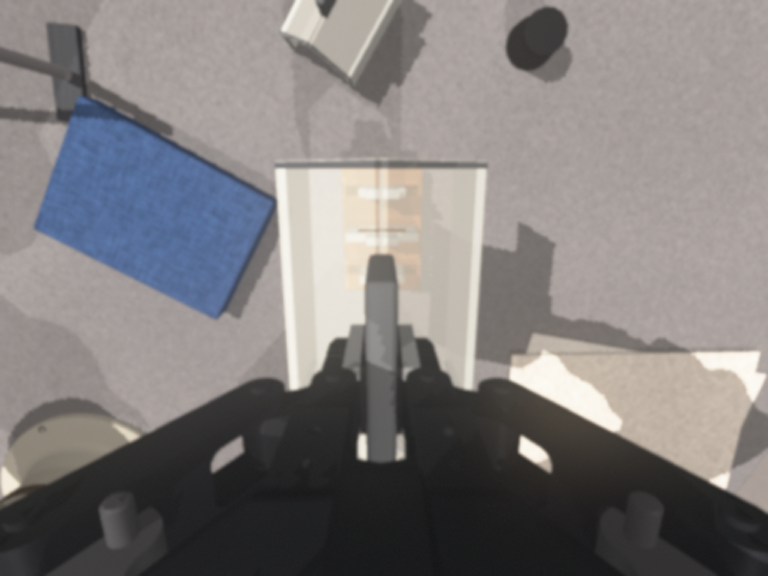

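apply_moves([
  [[0, -10, -4, -0.04, 0, 0, 0], [0, -30, -12, -0.1, 0, 0, 0], [0, -60, -24, -0.2, 0, 0, 0], [0, -95, -37, -0.32, 0, 0, 0], [0, -133, -52, -0.44, 0, 0, 0], [0, -171, -66, -0.57, 0, 0, 0], [0, -209, -80, -0.69, 0, 0, 0], [0, -247, -94, -0.82, 0, 0, 0], [0, -285, -108, -0.94, 0, 0, 0], [0, -323, -122, -1.07, 0, 0, 0], [0, -361, -136, -1.19, 0, 0, 0], [0, -395, -149, -1.31, 0, 0, 0], [0, -420, -159, -1.4, 0, 0, 0], [0, -437, -165, -1.45, 0, 0, 0], [0, -447.4, -168.5, -1.482, 0, 0, 0], [0, -447.4, -168.5, -1.482, 0, 0, 0], [0, -447.4, -168.5, -1.482, 0, 0, 0], [0, -447.4, -168.5, -1.482, 0, 0, 0]],
])

```text
time: 7.15
ee_pos: [0.458, 0.2572, 0.3095]
tcp_rot: [26.7, 89.9, -46.4]
wrist_force: [-0.2, 0.1, -1.9]
opening: 0.0094
```

Run:
```python
from h import *
o=get_obs();print(o["time"],o["q"].round(1),o["ee_pos"],o["tcp_rot"],o["opening"],o["wrist_force"])
p_,R_=tool();print(np.degrees(np.arctan2(R_[1,1],R_[0,1])))
for c in("scene","top","wrist"):
    p=cams.camera(c);save(p,c+"4",1.5);np.save(c+"4.npy",p,allow_pickle=True)
    W=cloud(p)
    m=(abs(W[...,0]-.46)<.14)&(abs(W[...,1]-.26)<.2)&(W[...,2]>.135)&(W[...,2]<.165)
    q=W[m]
    if m.sum()<9: continue
    d=q[:,:2]-q[:,:2].mean(0);U,S,V=np.linalg.svd(d,full_matrices=0);a=np.radians(17)
    print(c,m.sum(),np.degrees(np.arctan2(V[0,1],V[0,0])),np.ptp(d@V[0]),np.ptp(d@V[1]),q.mean(0),"u",q[:,:2].mean(0)@[np.cos(a),np.sin(a)])
```

```text
7.15 [ 2.940e+01  4.100e+00  1.800e+01  1.039e+02 -1.000e-01  1.025e+02] [0.458046   0.25715198 0.30946412] [ 26.7356349   89.90832467 -46.36432223] 0.009437201037533835 [-0.18438529  0.07355101 -1.92158733]
16.900072335383268
scene 146 -72.94651745325837 0.28115438661833736 0.015564766937036213 [0.47017661 0.22864919 0.1525027 ] u 0.5164826835812846
top 126 -73.3230679997282 0.07795187966260517 0.012156882033275189 [0.48688672 0.15892392 0.15312703] u 0.5120769448869141
wrist 879 -73.15085736303125 0.06988619489258757 0.011731713711341376 [0.42698015 0.36092893 0.15397952] u 0.513848555937032
```

View pics/wrist4.png

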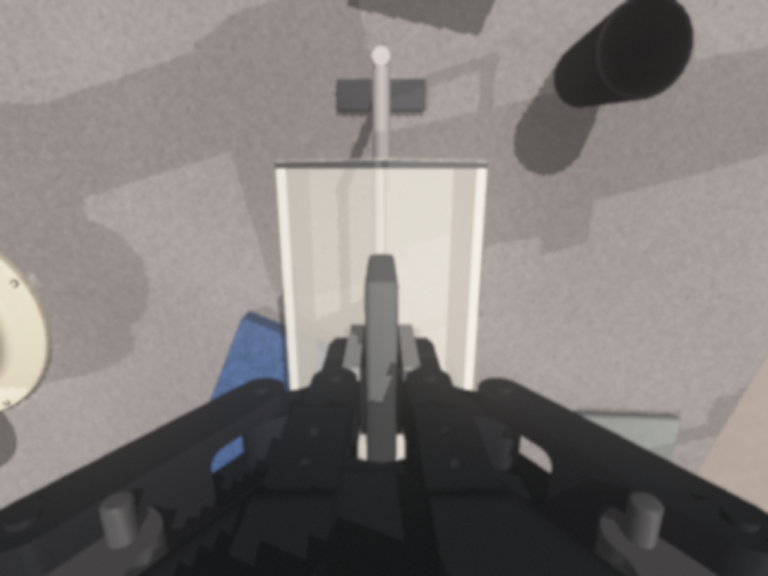

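View pics/scene4.png

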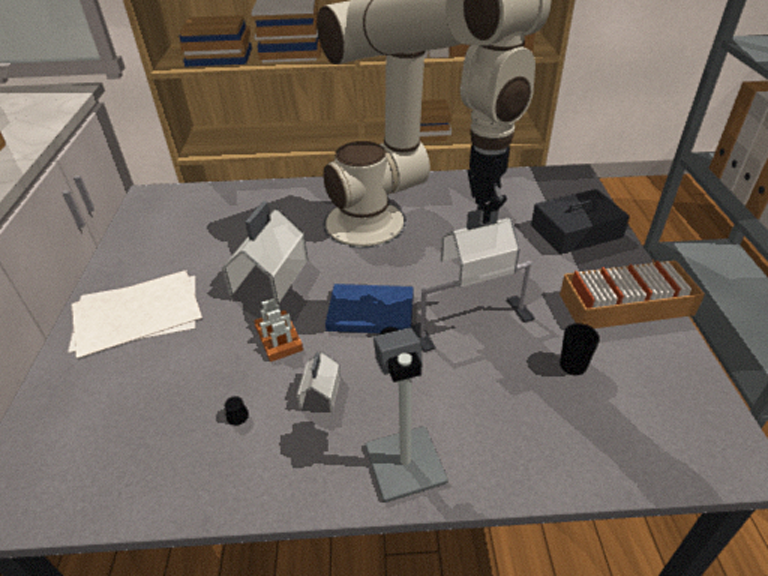

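apply_moves([
  [[5, 0.5, 0, 0, 0, 0, 0], [20, 0.5, 0, 0, 0, 0, 0], [45, 0.5, 0, 0, 0, 0, 0], [75, 0.5, 0, 0, 0, 0, 0], [100, 0.5, 0, 0, 0, 0, 0], [115, 0.5, 0, 0, 0, 0, 0], [125, 0.5, 0, 0, 0, 0, 0], [130, 0.5, 0, 0, 0, 0, 0], [134, 0.5, 0, 0, 0, 0, 0], [136, 0.5, 0, 0, 0, 0, 0], [137, 0.5, 0, 0, 0, 0, 0], [138, 0.5, 0, 0, 0, 0, 0], [138, 0.5, 0, 0, 0, 0, 0]],
])

```text
time: 8.6
ee_pos: [0.4589, 0.2574, 0.1719]
tcp_rot: [53.1, 89.9, -20.0]
wrist_force: [-0.1, -0.7, -1.3]
opening: 0.0092
```

Run:
```python
from h import *
o=get_obs();print(o["time"],o["ee_pos"],o["tcp_rot"],o["opening"],o["wrist_force"],o["torque"])
for c in("scene","top"):
    p=cams.camera(c);save(p,c+"5",1.5);np.save(c+"5.npy",p,allow_pickle=True)
```

```text
8.6 [0.45889428 0.25736321 0.17185066] [ 53.11194598  89.90416299 -19.98190534] 0.009166878262150565 [-0.13283322 -0.70494025 -1.3491932 ] [0.06947795 0.12714435 0.03304684]
```

View pics/scene5.png

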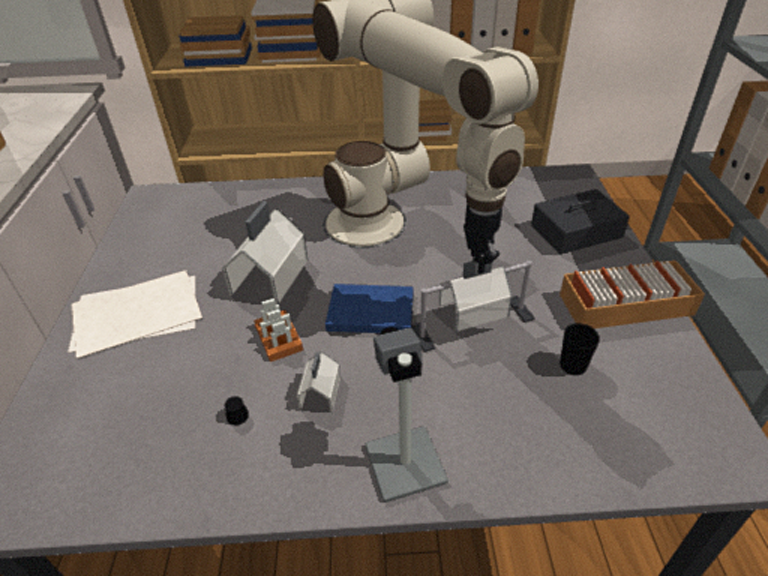

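apply_moves([
  [[1, 0, 0, 0, 0, 0, 0], [2, 0, 0, 0, 0, 0, 0], [2.5, 0, 0, 0, 0, 0, 0], [3, 0, 0, 0, 0, 0, 0], [3, 0, 0, 0, 0, 0, 0]],
])

```text
time: 9.2
ee_pos: [0.459, 0.2574, 0.1716]
tcp_rot: [84.4, 89.8, 11.3]
wrist_force: [-5.8, -2.9, 17.3]
opening: 0.0095
```

apply_moves([
  [[-0.5, 0, 0, 0, 0, 0, 0], [-1, 0, 0, 0, 0, 0, 0.05], [-1, 0, 0, 0, 0, 0, 0.1], [-1, 0, 0, 0, 0, 0, 0.2], [-1, 0, 0, 0, 0, 0, 0.3], [-1, 0, 0, 0, 0, 0, 0.4], [-1, 0, 0, 0, 0, 0, 0.4]],
])

```text
time: 9.9
ee_pos: [0.459, 0.2574, 0.1726]
tcp_rot: [83.9, 89.8, 10.9]
wrist_force: [-0.3, 0.5, -0.3]
opening: 0.0344
```

Run:
```python
from h import *
o=get_obs();print(o["time"],o["ee_pos"],o["tcp_rot"],o["opening"],o["wrist_force"],o["torque"])
for c in("scene","wrist"):
    p=cams.camera(c);save(p,c+"6",1.5);np.save(c+"6.npy",p,allow_pickle=True)
```

```text
9.9 [0.45898949 0.25743718 0.17255902] [83.94871424 89.75988743 10.86352926] 0.03440264852257963 [-0.26688645  0.54226378 -0.34147282] [ 0.01012745 -0.00181744  0.05090552]
```

View pics/scene6.png

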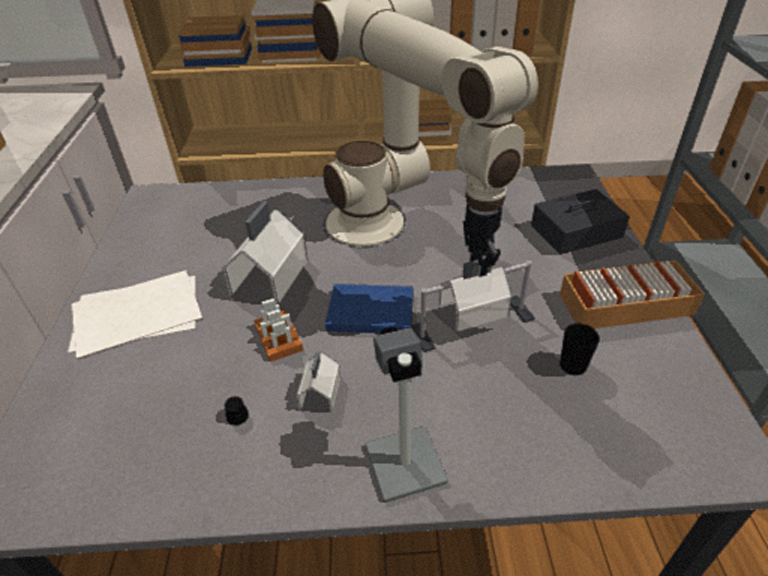

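View pics/wrist6.png

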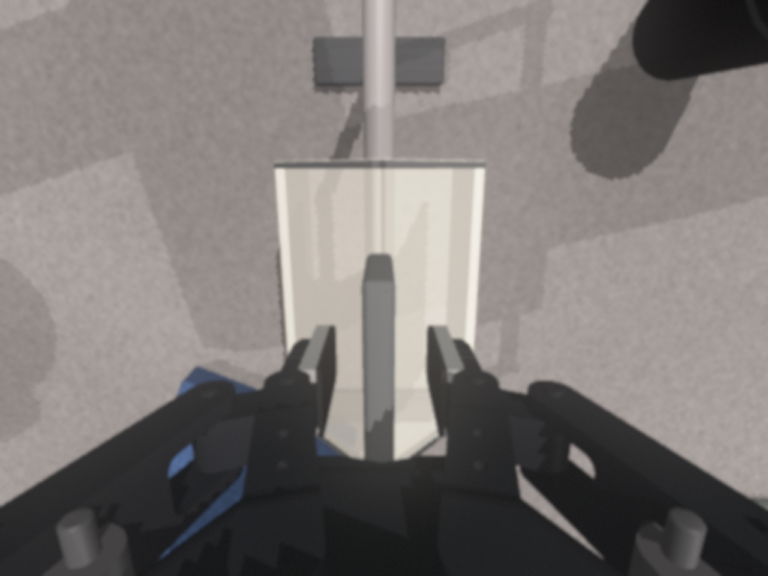

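Run:
```python
from h import *
print(rel([.459,.2574,.34],Rdown(22)),rel([.45,-.215,.28],Rdown(22)))
```

```text
([-167.4, 0.7, 0.1], [-0.0888, 0.0006, -0.0042]) ([-107.8, -145.6, 449.4], [-0.0888, 0.0006, -0.0042])
```

apply_moves([
  [[-3, 0, 0, 0, 0, 0, 0.4], [-12, 0, 0, 0, 0, 0, 0.4], [-30, 0, 0, 0, 0, 0, 0.4], [-60, 0, 0, 0, 0, 0, 0.4], [-100, 0, 0, 0, 0, 0, 0.4], [-140, -5, 15, 0, 0, 0, 0.4], [-160, -16, 50, -0.01, 0, 0, 0.4], [-167, -32, 98, -0.02, 0, 0, 0.4], [-167, -47, 146, -0.04, 0, 0, 0.4], [-167, -62, 193, -0.05, 0, 0, 0.4], [-167, -77, 240, -0.06, 0, 0, 0.4], [-160, -93, 287, -0.08, 0, 0, 0.4], [-150, -108, 334, -0.089, 0, 0, 0.4], [-140, -123, 380, -0.089, 0, 0, 0.4], [-125, -136, 420, -0.089, 0, 0, 0.4], [-112, -143, 442, -0.089, 0, 0, 0.4], [-108, -145.6, 449.4, -0.089, 0, 0, 0.4], [-108, -145.6, 449.4, -0.089, 0, 0, 0.4], [-108, -145.6, 449.4, -0.089, 0, 0, 0.4]],
])

```text
time: 11.9
ee_pos: [0.4501, -0.2142, 0.2812]
tcp_rot: [75.4, 89.7, 7.4]
wrist_force: [-0.2, -0.4, 0.3]
opening: 0.0341
```

Run:
```python
from h import *
o=get_obs();print(o["time"],o["q"].round(1),o["ee_pos"],o["tcp_rot"],o["opening"],o["wrist_force"])
for c in("scene","top","wrist"):
    p=cams.camera(c);save(p,c+"7",1.5);np.save(c+"7.npy",p,allow_pickle=True)
    for l in("wide_carrier","rack","lens"): print(c,l,[(np.round(d["at"],3).tolist(),round(d["confidence"],2)) for d in cams.find_in(l,p)])
```

```text
11.9 [-25.5  -0.9   9.6 100.3   0.2  42.4] [ 0.45012319 -0.21424865  0.28116547] [75.4092401  89.70952212  7.44337313] 0.0340906999232797 [-0.16238223 -0.3892862   0.25495824]
scene wide_carrier [([0.48, -0.224, 0.063], 0.43)]
scene rack [([0.513, -0.21, 0.027], 0.9)]
scene lens [([0.805, 0.048, 0.315], 0.66)]
top wide_carrier [([0.469, -0.21, 0.061], 0.4)]
top rack [([0.47, -0.214, 0.022], 0.93)]
top lens [([0.783, 0.048, 0.314], 0.8)]
wrist wide_carrier [([0.468, -0.213, 0.065], 0.95)]
wrist rack [([0.469, -0.219, 0.024], 0.81)]
wrist lens [([0.469, -0.212, 0.066], 0.47)]
```

View pics/wrist7.png

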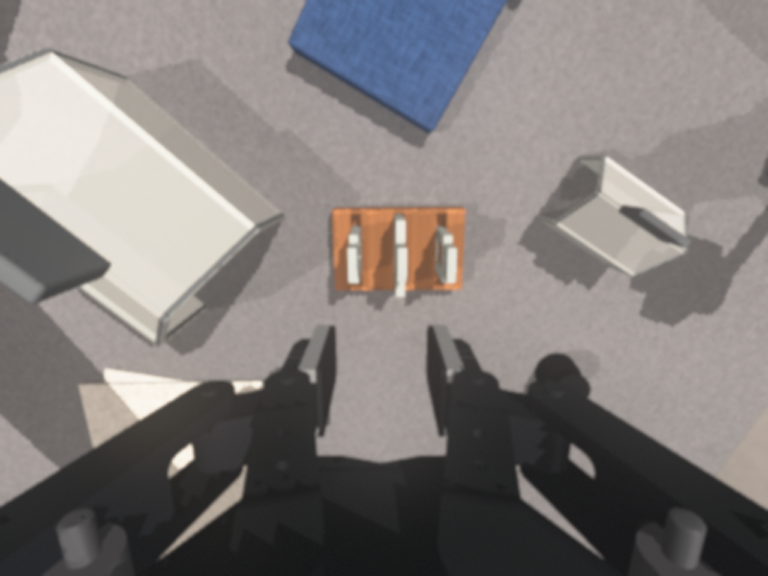

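View pics/scene7.png

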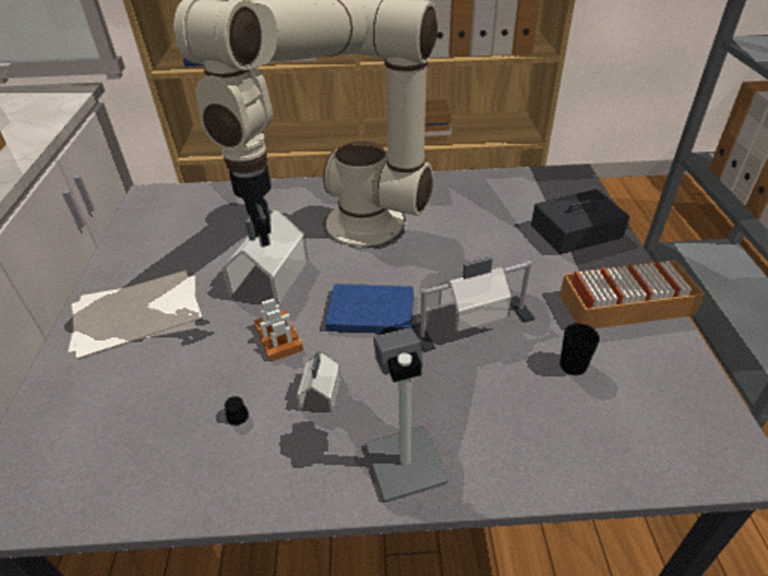

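Run:
```python
from h import *
p=ld("wrist7");W=cloud(p)
im=cv2.cvtColor(p["pixels"],cv2.COLOR_RGB2BGR)[125:215,205:325];cv2.imwrite("pics/c7.png",cv2.resize(im,None,fx=6,fy=6,interpolation=cv2.INTER_CUBIC))
a=np.radians(22);R=np.array([[np.cos(a),np.sin(a)],[-np.sin(a),np.cos(a)]])
r=(np.abs((W[...,:2]-[.47,-.2196])@R.T)<[.08,.06]).all(-1)
for z0,z1 in((.015,.03),(.055,.072),(.078,.1)):
    m=r&(W[...,2]>z0)&(W[...,2]<z1);l=(W[m][:,:2]-[.47,-.2196])@R.T
    print(z0,m.sum())
    if z0==.015: print(cv2.minAreaRect((W[m][:,:2]*1000).astype(np.float32)));continue
    for c in(-.042,0,.042):
        k=abs(l[:,0]-c)<.015; 
        if k.sum()<5: continue
        q=l[k];b=np.polyfit(q[:,1],q[:,0],1);print(c,k.sum(),"x",q[:,0].min().round(4),q[:,0].max().round(4),"y",q[:,1].min().round(4),q[:,1].max().round(4),"z",np.median(W[m][k][:,2]),"yawoff",np.degrees(-b[0]))
```

```text
0.015 3493
((472.5760498046875, -220.79232788085938), (130.01422119140625, 82.88070678710938), 22.359270095825195)
0.055 335
-0.042 67 x -0.0442 -0.036 y -0.0223 0.0207 z 0.0652370720607025 yawoff 7.835510826987093
0 157 x -0.0017 0.0061 y -0.0357 0.0337 z 0.06527391733711235 yawoff 0.6947923326416259
0.042 111 x 0.0395 0.0478 y -0.0229 0.0205 z 0.06480901369885067 yawoff -4.400393038804065
0.078 514
-0.042 161 x -0.044 -0.0361 y -0.0161 0.0137 z 0.08908195643783146 yawoff 0.5187505976752442
0 169 x -0.0021 0.0057 y -0.016 0.0138 z 0.08915175478439785 yawoff 0.5149500784804923
0.042 184 x 0.0396 0.048 y -0.016 0.0137 z 0.08884380868972008 yawoff 0.7938036584635423
```

View pics/c7.png

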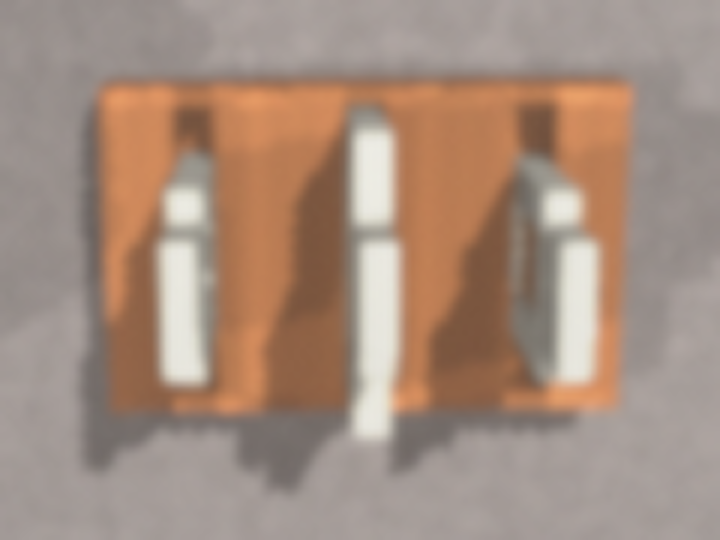

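Run:
```python
from h import *
print(rel([.4722,-.2199,.061],Rdown(22.4)))
```

```text
([219.2, 17.9, 12.8], [-0.0067, 0.0008, -0.004])
```

apply_moves([
  [[10, 10, 7, -0.007, 0.001, -0.004, 0.28], [30, 17.5, 12.6, -0.007, 0.001, -0.004, 0.28], [60, 17.7, 12.8, -0.007, 0.001, -0.004, 0.28], [95, 17.8, 12.8, -0.007, 0.001, -0.004, 0.28], [130, 17.9, 12.8, -0.007, 0.001, -0.004, 0.28], [150, 17.9, 12.8, -0.007, 0.001, -0.004, 0.28], [160, 17.9, 12.8, -0.007, 0.001, -0.004, 0.28], [160, 17.9, 12.8, -0.007, 0.001, -0.004, 0.28]],
])

```text
time: 13.3
ee_pos: [0.4717, -0.2197, 0.1186]
tcp_rot: [-141.3, 89.8, 151.1]
wrist_force: [0.3, 0.6, 0.3]
opening: 0.0239
```

Run:
```python
from h import *
o=get_obs();print(o["time"],o["ee_pos"],o["opening"],o["wrist_force"])
p=cams.camera("wrist");save(p,"wrist8",1.5)
print(rel([.4722,-.2199,.061],Rdown(22.4)))
W=cloud(p)
a=np.radians(22);R=np.array([[np.cos(a),np.sin(a)],[-np.sin(a),np.cos(a)]])
r=(np.abs((W[...,:2]-[.47,-.2196])@R.T)<[.08,.06]).all(-1)
m=r&(W[...,2]>.078)&(W[...,2]<.1);l=(W[m][:,:2]-[.47,-.2196])@R.T
for c in(-.042,0,.042):
        k=abs(l[:,0]-c)<.015; q=l[k]
        if k.sum()>5: print(c,k.sum(),q.min(0),q.max(0))
```

```text
13.3 [ 0.47169147 -0.2197056   0.1186216 ] 0.02391387845435849 [0.3074012  0.56254925 0.29979703]
([59.1, 0.0, -0.1], [0.0004, -0.0006, 0.0003])
-0.042 657 [-0.04394484 -0.01626404] [-0.0354781   0.01415662]
0 526 [-0.00195538 -0.01601318] [0.00576789 0.01430323]
0.042 655 [ 0.03977789 -0.01629066] [0.04811518 0.01428508]
```

View pics/wrist8.png

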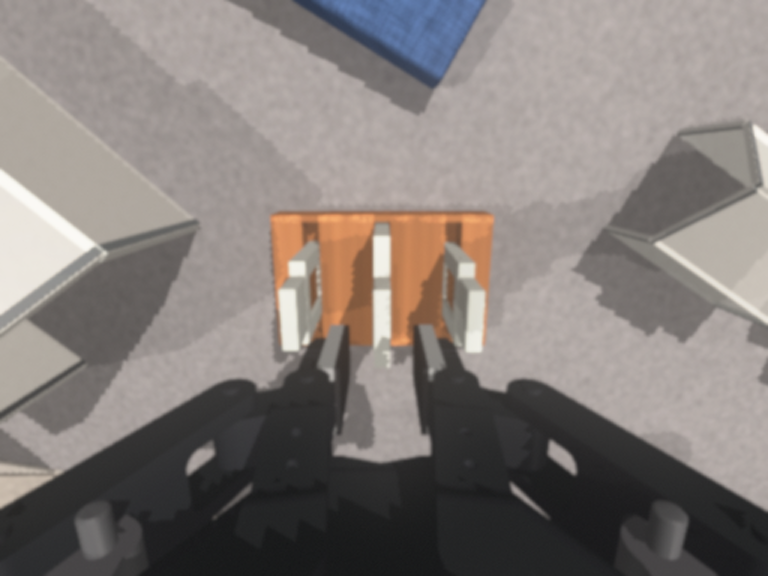

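apply_moves([
  [[10, 0, 0, 0, 0, 0, 0.28], [25, 0, 0, 0, 0, 0, 0.28], [40, 0, 0, 0, 0, 0, 0.28], [52, 0, 0, 0, 0, 0, 0.28], [56, 0, 0, 0, 0, 0, 0.28], [57, 0, 0, 0, 0, 0, 0.28], [57, 0, 0, 0, 0, 0, 0.15], [57, 0, 0, 0, 0, 0, 0.1], [57, 0, 0, 0, 0, 0, 0.05], [57, 0, 0, 0, 0, 0, 0], [57, 0, 0, 0, 0, 0, 0], [57, 0, 0, 0, 0, 0, 0], [57, 0, 0, 0, 0, 0, 0]],
], newtons=40)

```text
time: 14.65
ee_pos: [0.4725, -0.2201, 0.0638]
tcp_rot: [55.6, 90.0, -11.9]
wrist_force: [-0.5, 0.4, 4.9]
opening: 0.0075
```

Run:
```python
from h import *
o=get_obs();print(o["time"],o["q"].round(1),o["ee_pos"],o["opening"],o["wrist_force"],o["torque"])
for c in ("wrist","scene"):
  p=cams.camera(c);save(p,c+"9",1.5);np.save(c+"9.npy",p,allow_pickle=True)
```

```text
14.65 [-25.    1.1 -12.5  76.4   0.   42.6] [ 0.47252244 -0.22011438  0.0637993 ] 0.007517760810281104 [-0.4553201   0.39366651  4.88748643] [ 0.01852668  0.09611523 -0.02048433]
```

View pics/wrist9.png

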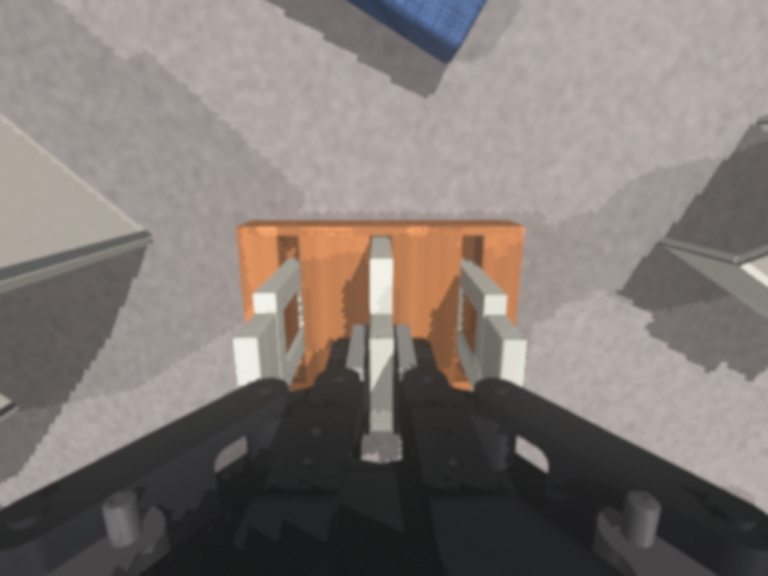

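apply_moves([
  [[-4, 0, 0, 0, 0, 0, 0], [-10, 0, 0, 0, 0, 0, 0], [-18, 0, 0, 0, 0, 0, 0], [-28, 0, 0, 0, 0, 0, 0], [-42, 0, 0, 0, 0, 0, 0], [-60, 0, 0, 0, 0, 0, 0], [-85, 0, 0, 0, 0, 0, 0], [-115, 0, 0, 0, 0, 0, 0], [-150, 0, 0, 0, 0, 0, 0], [-180, 0, 0, 0, 0, 0, 0], [-205, 0, 0, 0, 0, 0, 0], [-220, 0, 0, 0, 0, 0, 0], [-225, 0, 0, 0, 0, 0, 0], [-225, 0, 0, 0, 0, 0, 0]],
], newtons=50)

```text
time: 16.15
ee_pos: [0.4726, -0.2202, 0.2897]
tcp_rot: [46.6, 89.9, -21.0]
wrist_force: [0.8, 0.5, -1.2]
opening: 0.0068
```

Run:
```python
from h import *
o=get_obs();print(o["time"],o["q"].round(1),o["ee_pos"],o["opening"],o["wrist_force"],o["torque"])
for c in ("wrist","scene","top"):
  p=cams.camera(c);save(p,c+"10",1.5);np.save(c+"10.npy",p,allow_pickle=True)
  for l in("wide_carrier","lens","camera"): print(c,l,[(np.round(d["at"],3).tolist(),round(d["confidence"],2)) for d in cams.find_in(l,p)])
```

```text
16.15 [-25.    2.7  14.2 101.4   0.   42.6] [ 0.47259788 -0.22018831  0.28965164] 0.006840176447478098 [ 0.82587703  0.46825014 -1.17682255] [ 0.03182133 -0.03139786  0.00911098]
wrist wide_carrier [([0.466, -0.205, 0.305], 0.97)]
wrist lens []
wrist camera [([0.784, 0.001, 0.009], 0.96)]
scene wide_carrier [([0.477, -0.22, 0.261], 0.71), ([0.411, 0.003, 0.03], 0.29), ([0.462, 0.188, 0.033], 0.18)]
scene lens [([0.808, 0.047, 0.316], 0.8)]
scene camera [([0.84, 0.056, 0.016], 0.76), ([0.408, 0.002, 0.026], 0.2), ([0.463, 0.188, 0.035], 0.17)]
top wide_carrier []
top lens [([0.783, 0.046, 0.312], 0.62)]
top camera [([0.801, 0.059, 0.012], 0.59)]
```

View pics/wrist10.png

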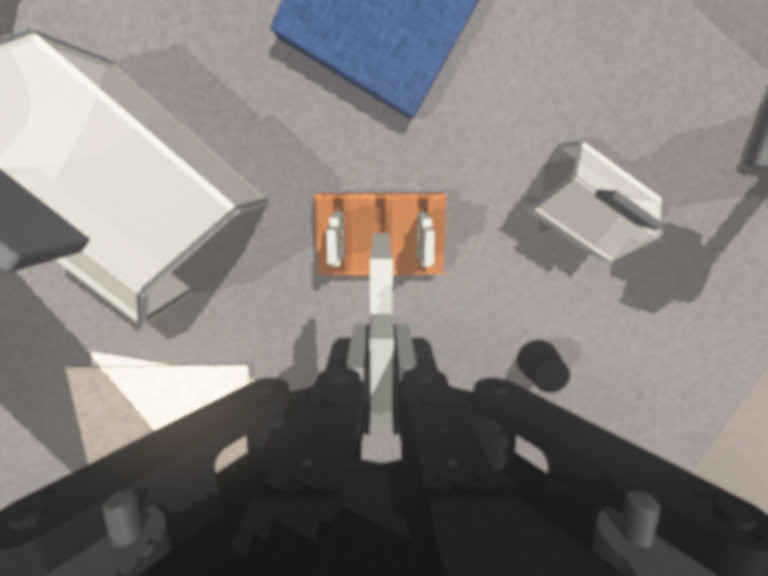

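View pics/scene10.png

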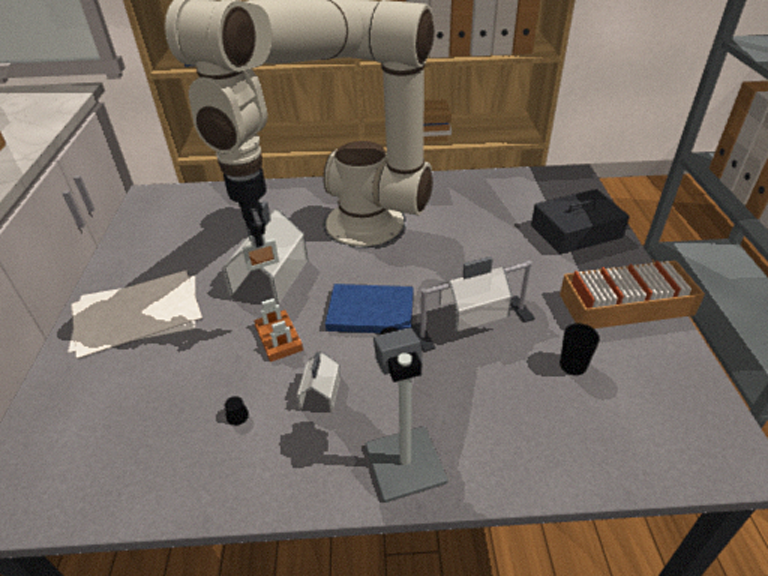

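```bash
cat > fit.py <<'E'
from h import *
from scipy.optimize import least_squares
def head(names):
    out=[]
    for n in names:
        p=ld(n);W=cloud(p)
        m=(W[...,2]>.2)&(W[...,0]>.7)&(W[...,0]<.87)&(abs(W[...,1]-.05)<.1)
        out.append((n,W[m],p["pixels"][m].astype(int)))
    return out
E
python3 - <<'E'
from fit import *
tops=["top0","top1","top3","top4","top5","top7","top10"]; scs=["scene0","scene3","scene4","scene5","scene6","scene7","scene9","scene10"]
for grp in(tops,scs):
    H=head(grp);P=np.concatenate([h[1] for h in H]);C=np.concatenate([h[2] for h in H])
    g=C.mean(1)
    # top face: gray 85..112
    m=(g>84)&(g<112)&(P[:,2]>.305)&(P[:,0]<.83)
    q=P[m]
    for _ in range(5):
        c=q.mean(0);n=np.linalg.svd(q-c,full_matrices=0)[2][2];n*=np.sign(n[2]);d=(P[m]-c)@n;q=P[m][abs(d)<.0035]
    tilt=np.degrees(np.arctan2(np.hypot(*n[:2]),n[2]));az=np.degrees(np.arctan2(n[1],n[0]))
    r=cv2.minAreaRect((q[:,:2]*1000).astype(np.float32))
    print(grp[0],len(q),"n",n.round(3),"tilt",tilt,"az",az,"c",c,r)
    # foot
    p=ld(grp[0]);W=cloud(p)
    m=(abs(W[...,0]-.81)<.12)&(abs(W[...,1]-.06)<.13)&(W[...,2]>.01)&(W[...,2]<.022);q=W[m]
    print("foot",len(q),cv2.minAreaRect((q[:,:2]*1000).astype(np.float32)))
    m=(W[...,2]>.03)&(W[...,2]<.26)&(abs(W[...,0]-.83)<.06)&(abs(W[...,1]-.06)<.06);q=W[m]
    if m.sum(): print("col",m.sum(),q.mean(0),q.min(0),q.max(0))
    # barrel
    m=(g<60)&(P[:,0]<.775)&(P[:,2]<.318);q=P[m];print("barrel",len(q),q.min(0),q.max(0),q.mean(0))
E
```

```text
top0 3522 n [-0.247 -0.065  0.967] tilt 14.821728140908952 az -165.27771182564675 c [0.79350549 0.0494974  0.31842236] ((793.5980224609375, 48.86080551147461), (45.818355560302734, 69.31580352783203), 14.378731727600098)
foot 1165 ((834.2548217773438, 58.952301025390625), (130.02212524414062, 130.0567169189453), 14.323688507080078)
col 51 [0.82544218 0.06191614 0.07307479] [0.82153702 0.04901141 0.03024935] [0.83018155 0.06850552 0.13024591]
barrel 1302 [0.74484047 0.02173005 0.27149326] [0.77492915 0.07705661 0.31414092] [0.76040748 0.04391015 0.30003614]
scene0 2233 n [-0.234 -0.062  0.97 ] tilt 14.032932993585515 az -165.1267837310299 c [0.7972337  0.05130346 0.32062424] ((795.200927734375, 51.01741027832031), (49.0194091796875, 66.25698852539062), 13.663030624389648)
foot 1623 ((836.59521484375, 61.80927276611328), (132.1130828857422, 129.79092407226562), 14.175162315368652)
col 390 [0.84396384 0.0607228  0.15392616] [0.83285156 0.05085445 0.03070649] [0.8484301  0.07254518 0.25906636]
barrel 287 [0.74747666 0.02410529 0.28972777] [0.76737938 0.07595238 0.31145048] [0.75738496 0.03939345 0.30240613]
```

Run:
```python
from fit import *
tops=["top0","top1","top3","top4","top5","top7","top10"]; scs=["scene0","scene3","scene4","scene5","scene6","scene7","scene9","scene10"]
y,t=np.radians(14.4),np.radians(14.4)
E=Ro.from_euler('ZY',[y,-t]).as_matrix();print(E.round(3))
for grp,c in((tops,[.7935,.0489,.3184]),(scs,[.7952,.0510,.3202])):
    H=head(grp)
    P=np.concatenate([h[1] for h in H]);C=np.concatenate([h[2] for h in H]).mean(1)
    L=(P-c)@E
    m=(C<60)&(L[:,0]<-.027)
    q=L[m]
    print("ranges",[np.percentile(q[:,i],[0,1,5,50,95,99,100]).round(4) for i in range(3)])
    # by x bins: max z, y extents
    for x0 in np.arange(-.08,-.025,.005):
        k=m&(L[:,0]>=x0)&(L[:,0]<x0+.005)
        if k.sum()>3:print(round(x0,3),k.sum(),np.percentile(L[k][:,1],[2,98]).round(4),np.percentile(L[k][:,2],[50,98]).round(4))
    k=(L[:,2]<.004)&(L[:,0]<.04)&(C>35)
    g=L[(abs(L[:,2])<.004)&(C>84)&(C<112)]
    print("gray",[np.percentile(g[:,i],[0.5,2,98,99.5]).round(4) for i in range(2)])
```

```text
[[ 0.938 -0.249 -0.241]
 [ 0.241  0.969 -0.062]
 [ 0.249  0.     0.969]]
ranges [array([-0.0514, -0.0507, -0.0495, -0.0386, -0.0283, -0.0273, -0.027 ]), array([-0.0201, -0.018 , -0.0158,  0.0031,  0.0187,  0.0199,  0.0204]), array([-0.0274, -0.0241, -0.0205, -0.0089, -0.0038, -0.0021,  0.0004])]
-0.055 36 [-0.0124  0.0174] [-0.0132 -0.008 ]
-0.05 225 [-0.0163  0.0191] [-0.0088 -0.0028]
-0.045 236 [-0.0176  0.0199] [-0.009  -0.0026]
-0.04 241 [-0.0184  0.0193] [-0.0087 -0.0028]
-0.035 234 [-0.017  0.02 ] [-0.0086 -0.0032]
-0.03 143 [-0.0177  0.0198] [-0.0085 -0.0021]
gray [array([-0.0224, -0.0217,  0.0218,  0.0226]), array([-0.0336, -0.0319,  0.0326,  0.0336])]
ranges [array([-0.0546, -0.053 , -0.0503, -0.043 , -0.0344, -0.0326, -0.0312]), array([-0.0163, -0.0157, -0.0142, -0.0022,  0.0112,  0.0126,  0.0132]), array([-0.0174, -0.0164, -0.0124, -0.0067, -0.0045, -0.0041, -0.0039])]
-0.055 21 [-0.016   0.0117] [-0.0103 -0.0067]
-0.05 83 [-0.0146  0.0114] [-0.007  -0.0044]
-0.045 91 [-0.0149  0.0126] [-0.0065 -0.0041]
-0.04 73 [-0.0113  0.0111] [-0.0065 -0.0043]
-0.035 18 [-0.0063  0.0073] [-0.0052 -0.0041]
gray [array([-0.0242, -0.0223,  0.0229,  0.0238]), array([-0.0322, -0.0313,  0.0311,  0.0323])]
```

```bash
cat > goal.py <<'E'
from h import *
yaw,tilt=14.4,14.4
def E(yaw=yaw,tilt=tilt): return Ro.from_euler('ZY',[np.radians(yaw),-np.radians(tilt)]).as_matrix()
CT=np.array([.7944,.0500,.3193])
def focus(c=CT,yaw=yaw,tilt=tilt):
    e=E(yaw,tilt);return c+e@np.array([-.053-.140,0,-.025])
def tcp_goal(f,yaw=yaw,tilt=tilt,off=.0278):
    e=E(yaw,tilt);R=np.stack([-e[:,2],e[:,0],np.cross(-e[:,2],e[:,0])],1)
    return f+e[:,2]*off,R
E
python3 - <<'E'
from goal import *
f=focus();p,R=tcp_goal(f);print("focus",f,"tcp",p)
print(R.round(3))
print(rel(p,R)); print(rel(p+[0,0,.13],R)); print(rel(p+[-.03,0,.13],Rdown(14.4)))
E
```

```text
focus [0.61935833 0.00505694 0.24708827] tcp [0.61266195 0.0033376  0.27401488]
[[ 0.241  0.938  0.249]
 [ 0.062  0.241 -0.969]
 [-0.969  0.249  0.   ]]
([14.8, 214.9, -153.0], [0.1394, -0.0174, 0.2505])
([-115.2, 215.0, -153.0], [0.1394, -0.0174, 0.2505])
([-115.3, 187.2, -164.4], [0.1401, 0.0002, -0.0004])
```

apply_moves([
  [[-15, 8, -6, 0, 0, 0, 0], [-40, 25, -18, 0.01, 0, 0.02, 0], [-65, 50, -36, 0.03, 0, 0.05, 0], [-85, 80, -57, 0.05, -0.01, 0.09, 0], [-100, 110, -78, 0.07, -0.01, 0.12, 0], [-110, 140, -100, 0.09, -0.015, 0.16, 0], [-115, 165, -117, 0.11, -0.017, 0.19, 0], [-115, 187, -133, 0.12, -0.017, 0.22, 0], [-115, 205, -146, 0.135, -0.017, 0.24, 0], [-115, 215, -153, 0.139, -0.017, 0.25, 0], [-115, 215, -153, 0.139, -0.017, 0.25, 0], [-115, 215, -153, 0.139, -0.017, 0.25, 0], [-115, 215, -153, 0.139, -0.017, 0.25, 0]],
])

```text
time: 18.05
ee_pos: [0.6124, 0.0025, 0.4039]
tcp_rot: [90.0, 75.7, 14.4]
wrist_force: [0.9, -0.0, -0.5]
opening: 0.007
```

Run:
```python
from goal import *
o=get_obs();print(o["time"],o["q"].round(1),o["ee_pos"],o["opening"],o["wrist_force"])
for c in ("wrist","scene","top"):
  p=cams.camera(c);save(p,c+"11",1.5);np.save(c+"11.npy",p,allow_pickle=True)
```

```text
18.05 [ -1.6   6.8  30.7 100.1   3.9  74.5] [0.61242937 0.00250232 0.40385984] 0.007038194461113493 [ 0.90047107 -0.02952897 -0.45404418]
```

View pics/wrist11.png

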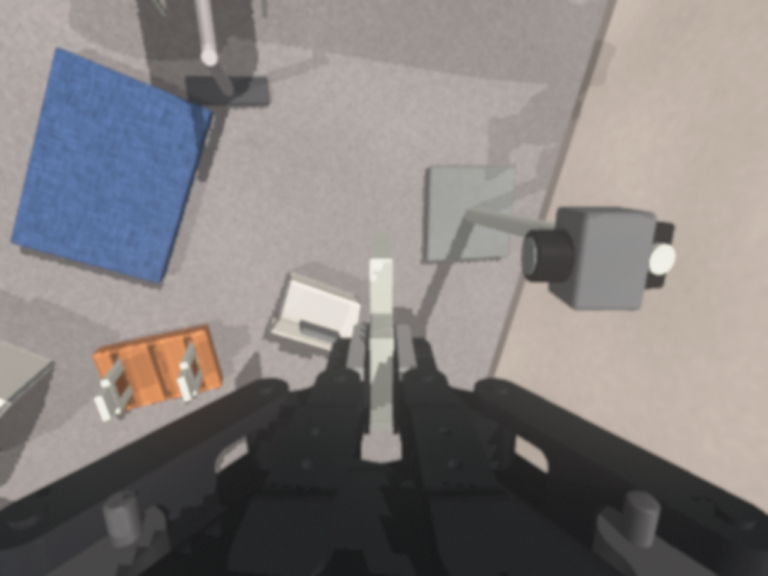

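View pics/scene11.png

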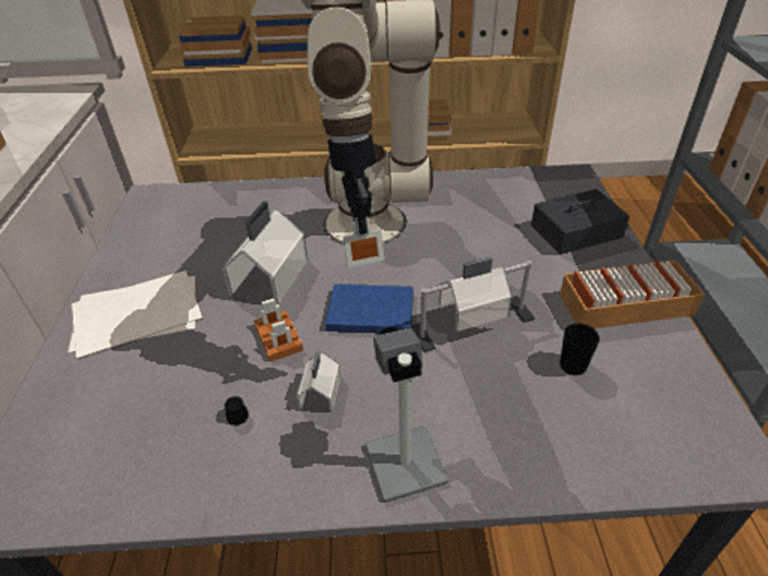

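Run:
```python
from fit import *
p=ld("wrist11");W=cloud(p);C=p["pixels"].astype(int)
im=cv2.cvtColor(p["pixels"],cv2.COLOR_RGB2BGR)[120:220,335:460];cv2.imwrite("pics/c11.png",cv2.resize(im,None,fx=6,fy=6,interpolation=cv2.INTER_CUBIC))
m=(W[...,2]>.2)&(W[...,0]>.7)&(W[...,0]<.87)&(abs(W[...,1]-.05)<.1)
P=W[m];g=C[m].mean(1);v,u=np.where(m)
k=(u>372)&(u<430)&(v>138)&(v<206)&(P[:,2]>.29)
q=P[k]
for _ in range(6):
    c=q.mean(0);n=np.linalg.svd(q-c,full_matrices=0)[2][2];n*=np.sign(n[2]);d=(P[k]-c)@n;q=P[k][abs(d)<.0025]
    if _==0: q=P[k][abs(d)<.006]
r=cv2.minAreaRect((q[:,:2]*1000).astype(np.float32))
print("top",len(q),n.round(4),"tilt",np.degrees(np.arccos(n[2])),"az",np.degrees(np.arctan2(-n[1],-n[0])),c,r)
y,t=np.radians(14.4),np.radians(14.4)
E=Ro.from_euler('ZY',[y,-t]).as_matrix()
L=(P-[.7944,.05,.3193])@E
print("topface",[np.percentile(((q-[.7944,.05,.3193])@E)[:,i],[.5,2,50,98,99.5]).round(4) for i in range(3)])
b=(u<384)&(L[:,0]<-.027)
q=L[b];print("barrel",[np.percentile(q[:,i],[0,2,50,98,100]).round(4) for i in range(3)])
f=b&(L[:,0]<-.049);q=L[f];print("front",f.sum(),[np.percentile(q[:,i],[0,2,50,98,100]).round(4) for i in range(3)])
q=P[f];c=q.mean(0);n=np.linalg.svd(q-c,full_matrices=0)[2][2];print(n, "tilt",np.degrees(np.arcsin(abs(n[2]))),"yaw",np.degrees(np.arctan(n[1]/n[0])))
h=np.histogram(L[b][:,0],bins=np.arange(-.06,-.025,.0015));print(h[0],h[1].round(4))
# foot
m=(abs(W[...,0]-.81)<.12)&(abs(W[...,1]-.06)<.13)&(W[...,2]>.01)&(W[...,2]<.022);print("foot",m.sum(),cv2.minAreaRect((W[m][:,:2]*1000).astype(np.float32)))
```

```text
top 2843 [-0.2583 -0.064   0.9639] tilt 15.431531230917775 az 13.908725986575588 [0.78995653 0.05234787 0.31733598] ((792.0623168945312, 52.876644134521484), (48.63699722290039, 66.77732849121094), 14.852657318115234)
topface [array([-0.026 , -0.0253, -0.0042,  0.0193,  0.0216]), array([-0.0296, -0.0285,  0.0032,  0.0357,  0.0366]), array([-0.0036, -0.0031, -0.0009,  0.0005,  0.0008])]
barrel [array([-0.0528, -0.0524, -0.0439, -0.0279, -0.027 ]), array([-0.0234, -0.0151,  0.0052,  0.0217,  0.0223]), array([-0.0434, -0.0363, -0.0113, -0.0057, -0.0028])]
front 398 [array([-0.0528, -0.0525, -0.0514, -0.0492, -0.049 ]), array([-0.0167, -0.015 ,  0.0035,  0.0202,  0.0218]), array([-0.0434, -0.0407, -0.0195, -0.0067, -0.0056])]
[0.94909055 0.23173649 0.21336663] tilt 12.319718491401957 yaw 13.721261406331696
[  0   0   0   0   5 245 126  55  50  51  46  53  50  59  47  52  46  49
  53  45  57  45   0] [-0.06   -0.0585 -0.057  -0.0555 -0.054  -0.0525 -0.051  -0.0495 -0.048
 -0.0465 -0.045  -0.0435 -0.042  -0.0405 -0.039  -0.0375 -0.036  -0.0345
 -0.033  -0.0315 -0.03   -0.0285 -0.027  -0.0255]
foot 3115 ((834.8359985351562, 61.12103271484375), (129.9975128173828, 128.7186737060547), 14.380053520202637)
```

View pics/c11.png

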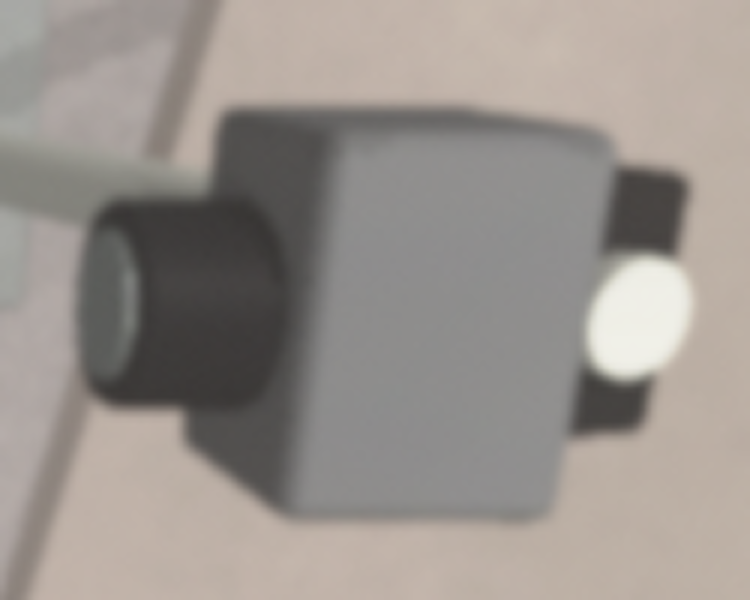

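```bash
cat > carr.py <<'E'
from goal import *
def carr(name):
    p=ld(name);W=cloud(p)
    P0,R=tool()  # valid if arm still
    e=np.stack([R[:,1],-R[:,2]*-1,-R[:,0]],1)  # carrier-ish frame: x=jaw, y, z up
    e[:,1]=np.cross(e[:,2],e[:,0])
    c=P0-e[:,2]*.0278
    L=(W-c)@e
    m=(abs(L[...,0])<.015)&(abs(L[...,1])<.045)&(abs(L[...,2])<.036)&(L[...,2]<.022)
    g=p["pixels"].astype(int);br=(g.min(-1)>110)
    for nm,k in(("all",m),("frame",m&br)):
        q=L[k]
        if len(q)<20: print(nm,len(q));continue
        x=q[:,0];A=np.c_[q[:,1],q[:,2],np.ones(len(q))]
        w=np.ones(len(q),bool)
        for _ in range(5):
            s=np.linalg.lstsq(A[w],x[w],rcond=None)[0];w=abs(A@s-x)<.004
        print(nm,len(q),w.sum(),"dx/dy,dx/dz deg",np.degrees(s[:2]).round(2),"x0",s[2].round(4),"y",np.percentile(q[w][:,1],[1,99]).round(4),"z",np.percentile(q[w][:,2],[1,99]).round(4))
    return L,m
E
python3 - <<'E'
from carr import *
L,m=carr("scene11")
v,u=np.where(m);print(u.min(),u.max(),v.min(),v.max())
p=ld("scene11");im=cv2.cvtColor(p["pixels"],cv2.COLOR_RGB2BGR)[120:185,210:275];cv2.imwrite("pics/c11b.png",cv2.resize(im,None,fx=8,fy=8,interpolation=cv2.INTER_CUBIC))
E
```

```text
all 438 423 dx/dy,dx/dz deg [ 0.37 -1.26] x0 0.0024 y [-0.0358  0.0335] z [-0.0291  0.021 ]
frame 185 179 dx/dy,dx/dz deg [ 0.24 -0.37] x0 0.0036 y [-0.0358  0.0336] z [-0.0298  0.0211]
229 255 156 178
```

View pics/c11b.png

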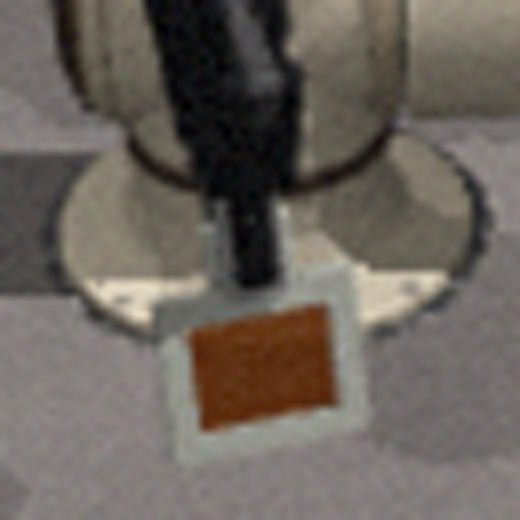

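Run:
```python
from goal import *
f=focus(CT+E()[:,1]*.001);p,R=tcp_goal(f);print(f,p,rel(p,R))
```

```text
[0.61910964 0.00602552 0.24708827] [0.61241326 0.00430618 0.27401488] ([125.9, -32.0, -1.6], [-0.0005, -0.0001, 0.0006])
```

apply_moves([
  [[6, -1.5, -0.1, 0, 0, 0, 0], [20, -5, -0.3, 0, 0, 0, 0], [40, -10, -0.5, 0, 0, 0, 0], [62, -16, -0.8, 0, 0, 0, 0], [84, -21, -1.1, 0, 0, 0, 0], [102, -26, -1.3, 0, 0, 0, 0], [115, -29, -1.5, 0, 0, 0, 0], [122, -31, -1.6, 0, 0, 0, 0], [126, -32, -1.6, 0, 0, 0, 0], [126, -32, -1.6, 0, 0, 0, 0], [126, -32, -1.6, 0, 0, 0, 0], [126, -32, -1.6, 0, 0, 0, 0]],
])

```text
time: 19.4
ee_pos: [0.6127, 0.0042, 0.2747]
tcp_rot: [90.0, 75.6, 14.3]
wrist_force: [-0.7, -1.1, -0.8]
opening: 0.0069
```

Run:
```python
from carr import *
o=get_obs();print(o["time"],o["q"].round(1),o["ee_pos"],o["opening"],o["wrist_force"],o["tcp_rot"])
for c in ("scene","top","wrist"):
  p=cams.camera(c);save(p,c+"12",1.5);np.save(c+"12.npy",p,allow_pickle=True)
f=focus(CT+E()[:,1]*.001);p,R=tcp_goal(f);print(rel(p,R))
for n in("scene12","top12"):print(n);carr(n)
```

```text
19.4 [-1.4  0.2  8.5 84.4  3.9 74.7] [0.61268116 0.00422541 0.27471763] 0.006889497604558807 [-0.72466471 -1.14161972 -0.84125191] [89.95777122 75.56846635 14.33244078]
([0.3, -0.2, -0.1], [-0.0004, 0.0001, -0.0001])
scene12
all 354 335 dx/dy,dx/dz deg [ 0.1  -1.59] x0 0.0028 y [-0.0356  0.0334] z [-0.0282  0.0215]
frame 142 137 dx/dy,dx/dz deg [-0.05  0.4 ] x0 0.0043 y [-0.0357  0.0332] z [-0.0292  0.0215]
top12
all 14
frame 5
```

View pics/scene12.png

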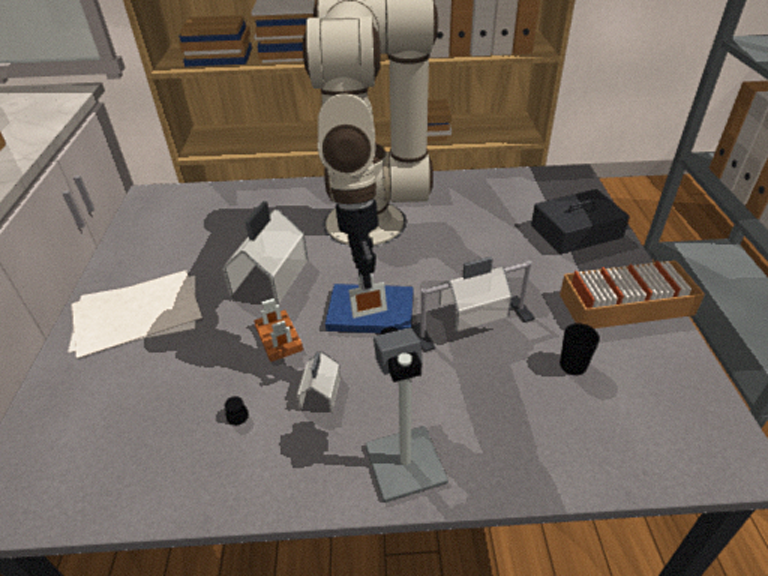

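View pics/top12.png

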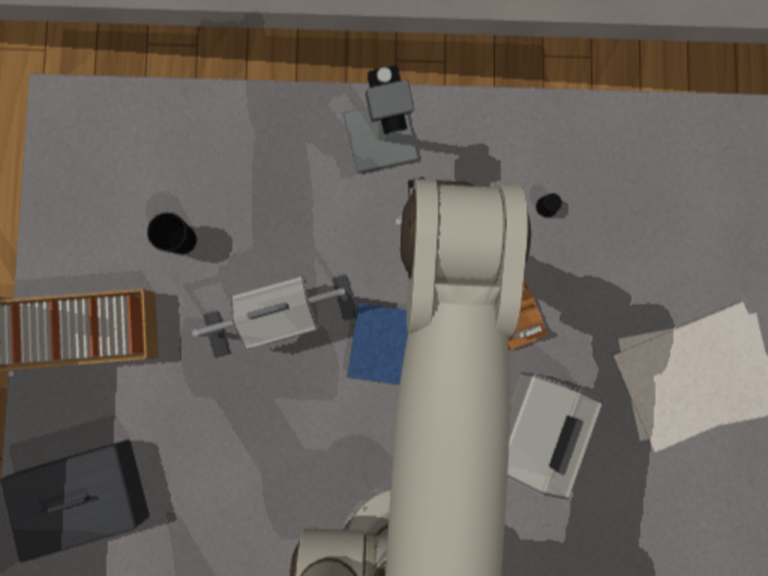

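View pics/wrist12.png

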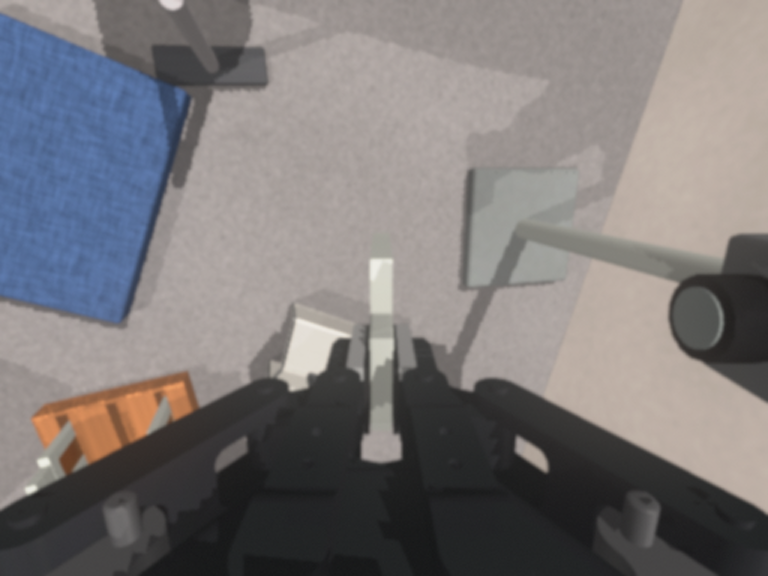

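Run:
```python
from carr import *
p=ld("wrist12");W=cloud(p);P0,R=tool()
e=np.stack([R[:,1],np.cross(-R[:,0],R[:,1]),-R[:,0]],1);c=P0-e[:,2]*.0278
L=(W-c)@e; g=p["pixels"].astype(int).mean(-1)
# lens barrel
m=(L[...,0]>.11)&(L[...,0]<.165)&(abs(L[...,1])<.03)&(abs(L[...,2])<.03)
q=L[m];h=np.histogram(q[:,0],np.arange(.13,.165,.0015));print(m.sum(),h[0],h[1].round(4))
x0=h[1][h[0].argmax()]
k=m&(abs(L[...,0]-x0-.0007)<.004);q=L[k];print("front",k.sum(),[np.percentile(q[:,i],[0,1,5,50,95,99,100]).round(4) for i in range(3)])
A=np.c_[q[:,1],q[:,2],np.ones(len(q))];w=abs(q[:,0]-np.median(q[:,0]))<.002
s=np.linalg.lstsq(A[w],q[w][:,0],rcond=None)[0];print("tilt rel",np.degrees(s[:2]),s[2])
# ellipse center
mb=m&(g<80)
# carrier tops
m=(abs(L[...,0])<.012)&(abs(L[...,1])<.045)&(L[...,2]>.015)&(L[...,2]<.06)&(g>110)
q=L[m]
for z0,z1 in((.025,.035),(.035,.05),(.05,.058)):
    t=q[(q[:,2]>z0)&(q[:,2]<z1)]
    if len(t): print(z0,len(t),"x",np.percentile(t[:,0],[1,99]).round(4),"y",np.percentile(t[:,1],[1,99]).round(4),"z",np.median(t[:,2]).round(4))
```

```text
3621 [   0    0    0    0    0    0  311 1266  583  178  137  151  143  158
  138  157  125   85   68   43   33   20   20] [0.13   0.1315 0.133  0.1345 0.136  0.1375 0.139  0.1405 0.142  0.1435
 0.145  0.1465 0.148  0.1495 0.151  0.1525 0.154  0.1555 0.157  0.1585
 0.16   0.1615 0.163  0.1645]
front 2357 [array([0.139 , 0.1398, 0.1402, 0.1415, 0.1441, 0.145 , 0.1452]), array([-0.0173, -0.0161, -0.0133,  0.0034,  0.0185,  0.0207,  0.0215]), array([-0.0211, -0.0187, -0.0146,  0.0041,  0.017 ,  0.0182,  0.0189])]
tilt rel [0.50512431 0.83052286] 0.141366397469203
0.025 724 x [-0.0093  0.009 ] y [-0.0346  0.0355] z 0.0293
0.035 396 x [-0.0097  0.0101] y [0.0108 0.0159] z 0.043
0.05 1005 x [-0.0092  0.0097] y [-0.0137  0.0157] z 0.0531
```

apply_moves([
  [[-0.2, 0.4, -0.5, 0, 0, 0, 0], [-0.4, 0.8, -1.0, 0, 0, 0, 0], [-0.5, 1.0, -1.2, 0, 0, 0, 0], [-0.5, 1.0, -1.2, 0, 0, 0, 0], [-0.5, 1.0, -1.2, 0, 0, 0, 0], [-0.5, 1.0, -1.2, 0, 0, 0, 0], [-0.5, 1.0, -1.2, 0, 0, 0, 0], [-0.5, 1.0, -1.2, 0, 0, 0, 0]],
])

```text
time: 20.35
ee_pos: [0.6131, 0.0056, 0.2751]
tcp_rot: [90.0, 75.6, 14.4]
wrist_force: [-0.1, 0.2, -0.7]
opening: 0.0073
```

Run:
```python
from carr import *
o=get_obs();print(o["time"],o["qd"].round(2),o["ee_pos"],o["opening"],o["wrist_force"],o["tcp_rot"])
for c in ("scene","wrist"):
  p=cams.camera(c);save(p,c+"13",1.5);np.save(c+"13.npy",p,allow_pickle=True)
f=focus(CT+E()[:,1]*.001);q,R=tcp_goal(f);print(rel(q,R))
carr("scene13")
P0,R=tool();e=np.stack([R[:,1],np.cross(-R[:,0],R[:,1]),-R[:,0]],1);c=P0-e[:,2]*.0278
print("carrier y axis z-comp deg",np.degrees(np.arcsin(e[2,1])))
L=(cloud(ld("wrist13"))-c)@e
m=(L[...,0]>.11)&(L[...,0]<.165)&(abs(L[...,1])<.03)&(abs(L[...,2])<.03)
h=np.histogram(L[m][:,0],np.arange(.13,.165,.0015));x0=h[1][h[0].argmax()];k=m&(abs(L[...,0]-x0-.0007)<.003)
print([np.percentile(L[k][:,i],[0.5,50,99.5]).round(4) for i in range(3)])
# hood on bar
t=ld("top12");W=cloud(t);m=(abs(W[...,0]-.46)<.1)&(abs(W[...,1]-.26)<.1)&(W[...,2]>.18);print("fin",m.sum(),W[m].mean(0),W[m][:,2].max())
W=cloud(ld("scene13"));m=(abs(W[...,0]-.46)<.1)&(abs(W[...,1]-.26)<.1)&(W[...,2]>.18);print("fin",m.sum(),W[m].mean(0),W[m][:,2].max())
for a,b in (("top0","top12"),):
  for u,v,l in((112,154,"cup"),(365,136,"loupe"),):
    A=ld(a)["pixels"].astype(int);B=ld(b)["pixels"].astype(int);print(l,abs(A-B)[v-14:v+14,u-14:u+14].mean())
```

```text
20.35 [ 0.07 -0.1  -0.06  0.06 -0.12 -0.02] [0.61309652 0.00563729 0.27509781] 0.007257374173860459 [-0.14970948  0.18497474 -0.71065993] [90.00024644 75.59436946 14.37382431]
([0.8, -1.2, 1.1], [-0.0005, 0.0001, -0.0001])
all 359 334 dx/dy,dx/dz deg [-0.3  -1.19] x0 0.0023 y [-0.0359  0.0338] z [-0.0292  0.021 ]
frame 143 138 dx/dy,dx/dz deg [-0.04  1.1 ] x0 0.004 y [-0.036   0.0331] z [-0.0293  0.0206]
carrier y axis z-comp deg -3.506332876894816e-05
[array([0.1386, 0.1404, 0.1426]), array([-0.0177,  0.002 ,  0.0195]), array([-0.02  ,  0.0025,  0.0179])]
fin 122 [0.4576242  0.25222734 0.19822861] 0.20455317606976786
fin 134 [0.46232033 0.25467555 0.19382065] 0.20561426920667902
cup 2.5297619047619047
loupe 4.102891156462585
```

View pics/scene13.png

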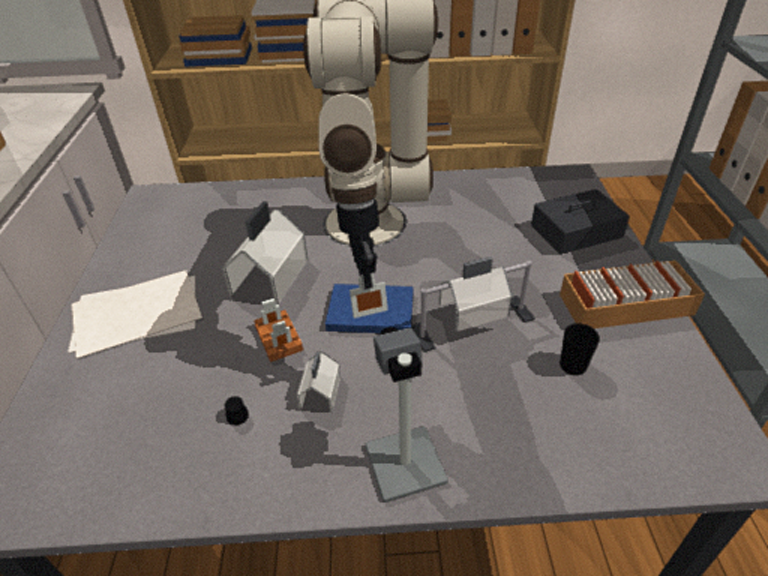

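```bash
python3 -c "
from h import *
print(bot.job_done())"
```

```text
the job is handed in; nothing more can be done
None
```

I hung the dust hood over the bar, straddling it, and let go of it. I then pulled the wide carrier from the middle slot and held it in front of the lens, tab up. The job was handed in at about 20.5 s of the 56 s allowed; it reports no verdict.

**Carrier at hand-in:**
- **Centring:** the wrist camera put the lens face about 140 mm from the carrier's middle. The window centre was within about 1 mm of the lens axis sideways and in height.
- **Level and square:** the carrier's sides were level by the tool pose. The arm was set to the lens angle I measured, about 14.4° downward and 14.4° of yaw.
- **Steadiness:** the arm was still, with about 0.7 N at the wrist and the grip holding at about 7 mm.

**Hood and the rest of the desk:**
- **Hood:** the scene picture shows it still hanging on the bar, with the fin top at about 0.205 m against 0.2015 m expected. That gap is within depth noise.
- **Other things:** the pen cup and loupe look unchanged, and the two narrow carriers are still in their slots. The arm had no contact with the camera.

**Where the checks disagreed:**
- **Camera position:** the three cameras disagreed by 2–4 mm sideways on where the desk camera's head stands. I used a compromise, corrected by the wrist and scene views.
- **Lens tilt:** the separate estimates ranged from 12.3° to 15.4°, so the carrier could be about a degree off square to the lens.
- **Face tilt:** in the scene view, the last plane fits of the carrier's face differed by about ±1° in tilt.

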